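# Fish the sugar shaker out of the gap behind the scale

### The arm

A 6-joint arm with a two-finger parallel gripper is mounted at the origin on the work surface. World frame = base frame: x ahead of the robot, y to its left, z up, the work surface at z = 0. Lengths are in m, angles in rad, forces in N, time in s.
With the tool pointing down it reaches from about 0.375 to 0.925 m from the base axis. Payload 5.7 kg.
Tool frame: the origin (TCP) lies at the very end of the fingers, on their centre line; the grasp point (between the pads) lies 19 mm behind it; x points along the fingers, z is the direction in which the jaws open and shut, and the axes are right-handed (so a half turn about x gives the same grasp; the last joint's range is limited). The gripper opens to 88 mm and grips with 3 to 60 N. Pads are 20 mm wide; open, the fingers measure 115 mm over their backs; the gripper's body (75 mm by 178 mm) begins 61 mm behind the grasp point.
Start: joints at [0.996, 0.359, 1.51, -0, 1.272, -0.115], TCP at [0.266, 0.538, 0.223] pointing down, gripper open.
Joint ranges: [-2.97, 2.97], [-1.01, 2.36], [0.21, 2.38], [-0.96, 4.11], [0.2, 2.71], [-2.98, 2.98]. Speed limits (rad/s): [2.39, 2.39, 3.14, 3.14, 3.14, 3.14].

### API

Orientations are given as a rotation vector (axis times angle).
In Python, from rig import readout, vision, r gives the robot as it stands.
- The arm moves only by the shell command python3 -m handwheel 'ROWS' [OPENING]. ROWS is JSON, a list of rows, each a list of 2 entries, a list of its own where there are three numbers: the shift along the world's x, y, z in mm, then the turn about the world's z in rad. A call has 1 to 10 rows; each row shifts and turns the pose as measured when the row begins; what a row does not reach is not made up. A row lasts 1/10 s, in which the tool goes at most 50 mm and 8.59 degrees, less where a joint would pass 70% of its speed; a pose out of reach is approached as far as the arm can. A call with a gripper value outside its range is refused whole. OPENING is the closure, from -1 (fully open) to 1 (shut), set as the call begins (- or left out, the last holds). The fingers move at their own pace and stop on an object; the grip force is fixed at half the most. Time passes only in rows, so rows that do not move let the fingers close. It gives the time, the measured TCP pose, the force and the opening at its end, in the units of the state.
- readout.sense(): the state, without advancing time (a new reading comes with each control period).
- vision.get_image(name): name is "scene" or "top"; returns (picture, depth): 384x512x3 uint8, red, green, blue; 384x512 float32, m along the optical axis (not along the pixel's ray), 0 where there is no reading.
- vision.camera_params(name): a dict with "fx", "fy", "cx", "cy" (pixels), "dist" ([k1, k2, p1, p2, k3] as OpenCV has them; the pictures are not rectified), "rvec" (rotation vector, rad) and "tvec" (3), from world to camera coordinates, as OpenCV has them. Camera axes: x right, y down, z forward; pixel columns grow to the right and rows downward; lengths in m; the calibration is good to about 2 mm. A picture is of the moment at which its call begins. camera_params takes no time and is no camera call.
- r.job_done(): hands the job in, once; it reports no verdict.
The state is a dict: "time": time; "qpos": joint angles; "joint_vel": joint speeds; "joint_efforts": joint torques, N m; "tcp_pos": TCP position; "orientation": TCP orientation; "ft_force": force on the tool from outside, world axes, zero at the start; "moment": the same for the moment, N m; "finger_gap": opening from 0.0 (shut) to 1.0 (fully open).
Only numpy, scipy, OpenCV 4.12 (cv2) and the standard library are available. Lean on these libraries where they do the work, as an engineer would, in place of code of your own. Each camera call takes 0.05 s, during which the arm holds its last target.

### The job

The sugar shaker has fallen into the narrow gap between the counter scale and the biscuit crate behind it. Draw it all the way out of the gap with the bent end of the oven-tray hook, without reaching in for it with the fingers, and lay the hook back on the pastry carton. Then stand the shaker upright on the steel tray with the cocoa jar, leaving the jar standing on the tray where it is.

Things in the scene. Friction and masses are not known exactly. Their poses are not given: they have to be found in the camera images.
- shaker: eight-sided aluminium sugar shaker with domed steel lid, 46 mm across flats (50 over corners), 124 mm long, 0.19 to 0.3 kg. Origin: its middle. +y runs along it from the flat base (y = -62 mm) to the lid (y = +62 mm; the flats end at +34 mm). It lies on a flat on the counter along the gap, lid towards the mouth, base 145 to 206 mm inside. Upright: +y up.
- hook: oven-tray hook, 0.19 kg. Flat-sided wooden handle 24 mm wide (x), 26 mm high (z), y = -75 to +65 mm, then an 8.4 mm steel rod in line with it along -y, bent down (-z) at y = -265 mm. Origin: middle of the handle's section, a good grip. Lies on the carton, handle flat on its lid (origin 13 mm above), z up, -y to the robot's right, bent end hanging over the carton's right-hand end.
- hook_tip (a point): middle of the lower edge of the flat blade at the hook's bent end, at (0, -265, -56) mm in the hook's frame, same axes. The blade is 30 mm wide (x), 4 mm thick (y) and 46 mm high, so with its edge near the counter the rod's underside clears 50 mm. The hook's balance point is near y = -50 mm.
- carton: closed white pastry carton, fixed, 100 mm (x) by 250 mm (y), lid 70 mm above the counter; the hook lies along its top. Origin: centre of its underside, on the counter.
- scale: grey counter scale with steel weighing plate, fixed: 263 mm (x) by 360 mm (y), 130 mm high; at its right-hand (-y) end a column with a head 330 mm high. Origin: centre of its underside. Its far side (x = +131.5 mm) is the near wall of the gap.
- gap_mouth (a point): left-hand open end of the gap, on the counter: on the scale's far left corner (x = +131.5, y = +180 mm in the scale's frame, same axes). From here the gap runs 360 mm along -y, 72 to 80 mm wide (x), open above; towards +y lies free counter.
- crate_corner (a point): near left corner of the white plastic biscuit crate, on the counter, same axes as the scale. The crate, fixed, stands behind the scale and parallel to it and reaches from here 400 mm along -y and 300 mm along +x, 140 mm high; its near side is the far wall of the gap. Its left end is within 11 mm of level with the scale's.
- tray: shallow steel tray, fixed, 190 mm (x) by 150 mm (y), walls 3 mm thick, rim 12 mm and floor 3 mm above the counter. Origin: centre of its underside, on the counter. The jar stands on the half nearer the robot; the farther half is free for the shaker.
- jar: round brown cocoa jar with steel cap, 54 mm across, 72 mm high, standing on the tray on the half nearer the robot. Origin: centre of its underside, z up.

How it is judged:
On the way, in this order (a step that is already met when the one before it is completed fails the run):
1. the hook touches the shaker while the shaker is still in the gap (contact force between hook and shaker above 0.1 N and y of shaker in the frame of scale below 0.17 m), for 0.1 s.
2. the shaker is all the way out of the gap, past the left-hand end of the scale (y of shaker in the frame of scale above 0.242 m), for 0.2 s.
At the end, for the whole second after the job is handed in: Shaker upright, lid up (within 4.5 degrees) and still on the tray floor, its axis within 70 mm (x) and 50 mm (y) of the tray centre; hook lying still on the carton, its origin 72 to 105 mm high and within 160 mm of the carton centre; jar upright within 30 mm of its place (angle between shaker's own y axis and vertical below 0.08 rad and height (world z) of shaker between 0.055 and 0.072 m and x of shaker in the frame of tray between -0.07 and 0.07 m and y of shaker in the frame of tray between -0.05 and 0.05 m and linear speed of each of shaker, hook below 0.02 m/s and angular speed of shaker below 0.2 rad/s and horizontal distance between hook and carton below 0.16 m and height (world z) of hook between 0.072 and 0.105 m and angle between jar's own z axis and vertical below 0.1 rad and distance of jar from where it was at the start of the episode below 0.03 m); the robot touches nothing.
It fails at once if the fingers or the arm touch the shaker while its middle is still in the gap (y of shaker in the frame of scale below 0.18 m and contact force between any of the fingers, the arm and shaker above 0.3 N).
It fails at once if the jar is knocked over (angle between jar's own z axis and vertical above 0.5 rad).
It also fails if it takes over 70 s, if anything falls off the work surface, if the arm or the gripper's body presses on something with over 40 N, if the wrist force passes 120 N, or if a joint passes its speed limit or range.

## Working session

There is one attempt and no reset: what is moved stays moved. The work goes in short steps, Python scripts to look and compute and a shell command to move; the robot and the scene stay as the last step left them, time stands still between calls to the robot, and variables do not carry over. Pictures are saved under pics/ and viewed, and the job is handed in when it is done.

```bash
ls; mkdir -p pics; python3 - <<'E'
from rig import readout, vision, r
import cv2
print(readout.sense())
for n in ("scene","top"):
    im,d=vision.get_image(n); cv2.imwrite(f"pics/{n}0.png",im[:,:,::-1]); import numpy as np; np.save(f"pics/{n}0d.npy",d); np.save(f"pics/{n}0.npy",im)
    print(n,vision.camera_params(n))
E
```

```text
pics
{'time': 0.0, 'qpos': array([ 9.95936114e-01,  3.59466763e-01,  1.51141475e+00,  1.23048387e-05,
        1.27247518e+00, -1.15084404e-01]), 'joint_vel': array([ 0.0004736 ,  0.00031197,  0.00239941, -0.00148357, -0.00036926,
       -0.00079472]), 'joint_efforts': array([-1.94070199e-03, -5.15387285e+01, -2.70722562e+01,  6.72419393e-02,
        3.51825950e-02, -1.76686399e-04]), 'tcp_pos': array([0.26587479, 0.53712595, 0.22183908]), 'orientation': array([-0.86502687,  1.39394159,  0.86381162]), 'ft_force': array([ 0.8354702 , -0.01674903,  0.69611841]), 'moment': array([-0.0068826 , -0.0346341 ,  0.04477503]), 'finger_gap': 1.0067301672698992}
scene {'fx': 364.20097200067545, 'fy': 364.20097200067545, 'cx': 259.9803555813851, 'cy': 194.42089159479957, 'dist': array([0.02683099, 0.        , 0.        , 0.        , 0.        ]), 'rvec': array([ 1.78797858,  2.05737055, -0.59597971]), 'tvec': array([ 0.03001722, -0.41738537,  1.36876786])}
top {'fx': 369.5857541325005, 'fy': 369.5857541325005, 'cx': 251.82846395280365, 'cy': 189.91096814343481, 'dist': array([-0.02464863,  0.        ,  0.        ,  0.        ,  0.        ]), 'rvec': array([ 2.16658391, -2.10512392,  0.16816448]), 'tvec': array([0.04481291, 0.53670536, 1.09649908])}
```

View pics/scene0.png

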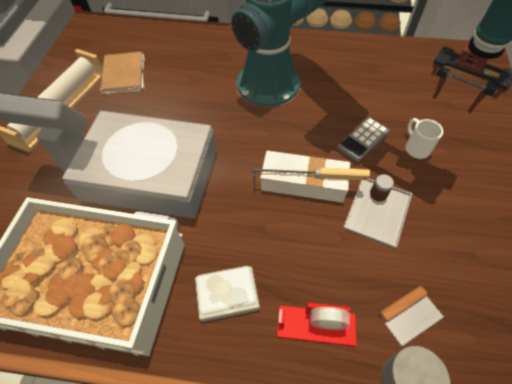

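View pics/top0.png

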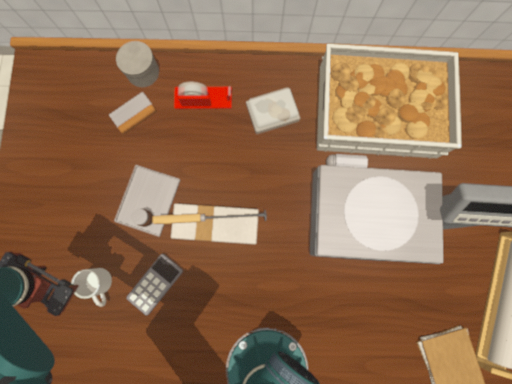

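```bash
cat > h.py <<'E'
import numpy as np, cv2
from rig import readout, vision, r
def ray(n,uv):
    p=vision.camera_params(n); K=np.array([[p['fx'],0,p['cx']],[0,p['fy'],p['cy']],[0,0,1]])
    uv=np.asarray(uv,float).reshape(-1,1,2); xy=cv2.undistortPoints(uv,K,np.asarray(p['dist'])).reshape(-1,2)
    R=cv2.Rodrigues(np.asarray(p['rvec']))[0]; t=np.asarray(p['tvec'])
    d=np.c_[xy,np.ones(len(xy))]@R; c=-R.T@t
    return c,d
def plane(n,uv,z):
    c,d=ray(n,uv); return c+d*((z-c[2])/d[:,2])[:,None]
def cloud(n,depth):
    h,w=depth.shape; u,v=np.meshgrid(np.arange(w),np.arange(h))
    c,d=ray(n,np.c_[u.ravel(),v.ravel()]); P=c+d*depth.reshape(-1,1); P[depth.ravel()==0]=np.nan
    return P.reshape(h,w,3)
def tri(uv1,uv2):
    c1,d1=ray('top',uv1); c2,d2=ray('scene',uv2); d1=d1[0];d2=d2[0]
    s=np.linalg.lstsq(np.c_[d1,-d2],c2-c1,rcond=None)[0]
    a=c1+d1*s[0]; b=c2+d2*s[1]; return (a+b)/2, np.linalg.norm(a-b)
def pix(n,P):
    p=vision.camera_params(n); K=np.array([[p['fx'],0,p['cx']],[0,p['fy'],p['cy']],[0,0,1]])
    return cv2.projectPoints(np.asarray(P,float).reshape(-1,1,3),p['rvec'],p['tvec'],K,np.asarray(p['dist']))[0].reshape(-1,2)
def snap(tag):
    o={}
    for n in ("scene","top"):
        im,d=vision.get_image(n); cv2.imwrite(f"pics/{n}{tag}.png",im[:,:,::-1]); np.save(f"pics/{n}{tag}d.npy",d); np.save(f"pics/{n}{tag}.npy",im); o[n]=(im,d)
    return o
def load(n,tag): return np.load(f"pics/{n}{tag}.npy"),np.load(f"pics/{n}{tag}d.npy")
E
python3 - <<'E'
from h import *
a,_=load('top','0'); b,_=load('scene','0')
def crop(im,x0,x1,y0,y1,s,f): cv2.imwrite(f,cv2.resize(im[y0:y1,x0:x1,::-1],None,fx=s,fy=s,interpolation=cv2.INTER_CUBIC))
crop(a,100,290,150,260,4,'pics/c1.png'); crop(a,300,460,130,270,5,'pics/c2.png')
crop(b,230,430,130,250,4,'pics/c3.png'); crop(b,60,230,90,250,4,'pics/c4.png')
P=cloud('top',load('top','0')[1])
for u,v in [(285,180),(380,210),(348,161),(215,225),(150,190),(145,216),(270,110),(345,60),(325,60),(180,219),(230,216),(450,100)]: print(u,v,P[v,u].round(3))
E
```

```text
285 180 [ 0.577 -0.045  0.002]
380 210 [ 0.474 -0.304  0.132]
348 161 [ 0.634 -0.237  0.048]
215 225 [0.422 0.166 0.072]
150 190 [0.532 0.387 0.001]
145 216 [0.442 0.374 0.077]
270 110 [0.789 0.01  0.06 ]
345 60 [ 0.948 -0.22   0.095]
325 60 [ 0.943 -0.156  0.099]
180 219 [0.435 0.266 0.096]
230 216 [0.449 0.122 0.087]
450 100 [ 0.82  -0.537  0.107]
```

View pics/c1.png

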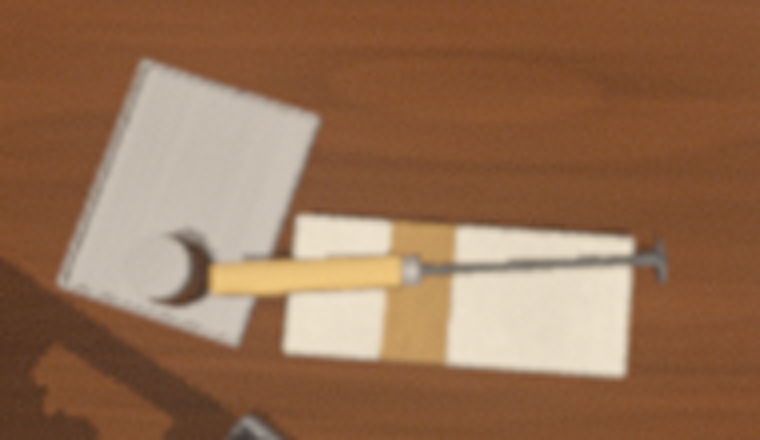

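View pics/c2.png

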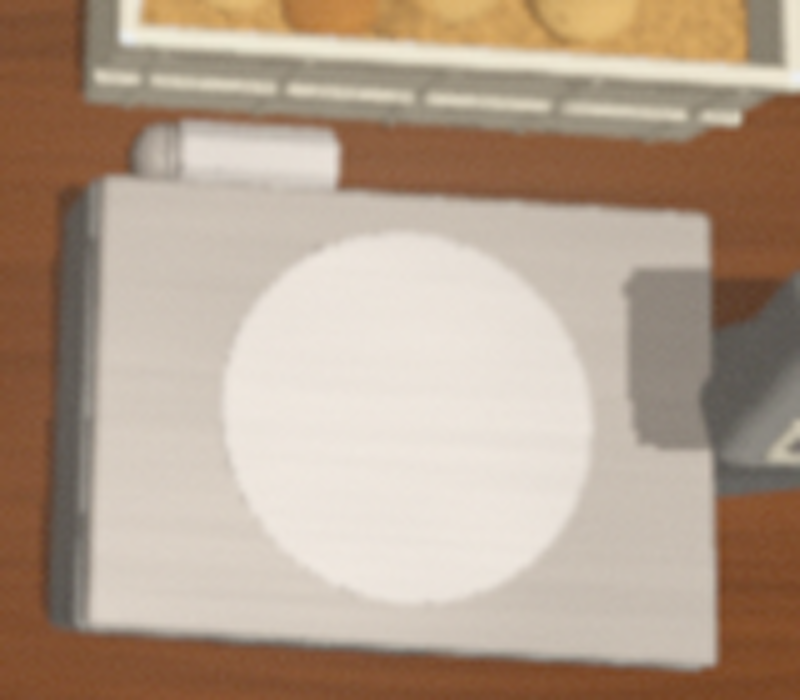

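View pics/c3.png

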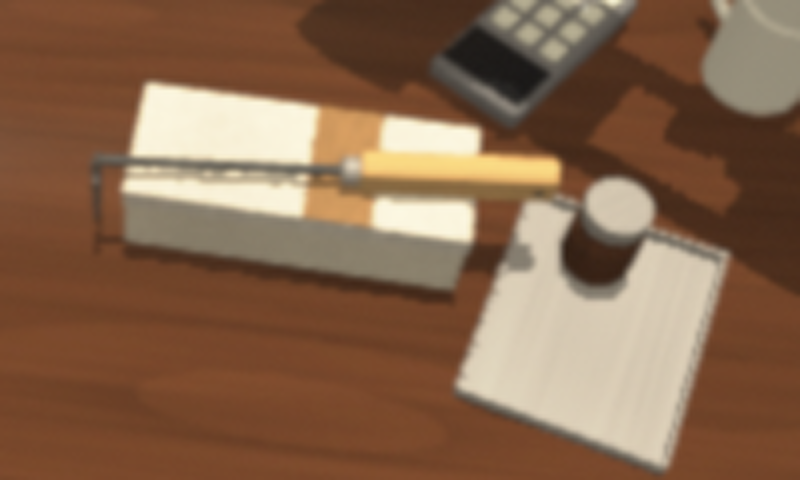

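View pics/c4.png

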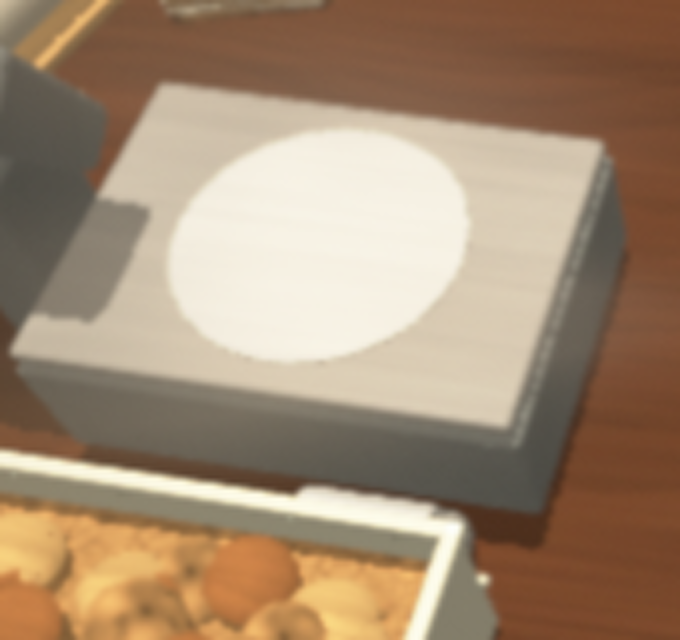

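```bash
python3 - <<'E'
from h import *
np.set_printoptions(suppress=True,precision=4)
T,td=load('top','0'); S,sd=load('scene','0')
PT=cloud('top',td); PS=cloud('scene',sd)
# tool
from scipy.spatial.transform import Rotation as Ro
R=Ro.from_rotvec(readout.sense()['orientation']).as_matrix(); print('tool x',R[:,0],'z',R[:,2])
# scale top corners
c=plane('top',[(321,165.6),(316,255.4),(443.2,263),(442,172.6)],0.13); print('scale corners',c[:,:2].tolist()); 
print([np.linalg.norm(c[i]-c[(i+1)%4]).round(4) for i in range(4)])
def walls(P,name,x0,x1,y0,y1,z0,z1):
    m=(P[...,0]>x0)&(P[...,0]<x1)&(P[...,1]>y0)&(P[...,1]<y1)&(P[...,2]>z0)&(P[...,2]<z1)
    return P[m]
# scale far wall seen from scene cam; left wall both
for nm,P in(('T',PT),('S',PS)):
    q=walls(P,nm,.35,.62,-.16,-.10,.03,.11); 
    if len(q)>10: print(nm,'left wall n',len(q),'y=a+b x',np.polyfit(q[:,0]-.5,q[:,1],1),'std',np.std(q[:,1]-np.polyval(np.polyfit(q[:,0],q[:,1],1),q[:,0])))
    q=walls(P,nm,.57,.64,-.45,-.16,.06,.11)
    if len(q)>10: print(nm,'far wall n',len(q),np.polyfit(q[:,1]+.3,q[:,0],1),q[:,0].std())
    q=walls(P,nm,.64,.72,-.45,-.16,.07,.11)
    if len(q)>10: print(nm,'crate near n',len(q),np.polyfit(q[:,1]+.3,q[:,0],1),q[:,0].std())
    q=walls(P,nm,.68,.95,-.2,-.10,.03,.11)
    if len(q)>10: print(nm,'crate left n',len(q),np.polyfit(q[:,0]-.65,q[:,1],1),q[:,1].std())
# handle
hsv=cv2.cvtColor(T,cv2.COLOR_RGB2HSV); m=((hsv[...,0]>15)&(hsv[...,0]<28)&(hsv[...,1]>90)&(hsv[...,2]>150)).astype(np.uint8); 
m[:,:140]=0;m[:,210:]=0;m[:205]=0;m[235:]=0
n,l,s,cc=cv2.connectedComponentsWithStats(m); print(s,cc)
i=1+np.argmax(s[1:,4]); v,u=np.where(l==i); w=plane('top',np.c_[u,v],.096); print('handle rect',cv2.minAreaRect(w[:,:2].astype(np.float32)), 'z depth',np.median(PT[v,u,2]))
hs=cv2.cvtColor(S,cv2.COLOR_RGB2HSV); m=((hs[...,0]>15)&(hs[...,0]<28)&(hs[...,1]>90)&(hs[...,2]>150)).astype(np.uint8); m[:160]=0;m[185:]=0;m[:,:315]=0;m[:,380:]=0
v,u=np.where(m); print('scene handle px',u.min(),u.max(),v.min(),v.max(),np.median(PS[v,u,2]))
E
```

```text
tool x [-0.0009 -0.0014 -1.    ] z [ 0.4438  0.8961 -0.0017]
scale corners [[0.5977210978013218, -0.1372836566980522], [0.3425353536870316, -0.12327054273923715], [0.33087274353261104, -0.47735517534345423], [0.5874501884393806, -0.4872995085029939]]
[np.float64(0.2556), np.float64(0.3543), np.float64(0.2568), np.float64(0.3502)]
T left wall n 437 y=a+b x [-0.0381 -0.1269] std 0.0011459576081048314
T crate near n 895 [0.0414 0.6926] 0.017194403835722828
T crate left n 1080 [-0.0007 -0.1715] 0.01636321869446881
S left wall n 823 y=a+b x [-0.0689 -0.132 ] std 0.005008517551206508
S far wall n 940 [0.0363 0.5997] 0.0033939178800501913
S crate near n 1064 [0.0398 0.6941] 0.011364841120414354
S crate left n 2035 [ 0.0092 -0.1691] 0.01727976555501735
[[     0      0    512    384 195916]
 [   152    205     58     30    692]] [[255.7401 191.4007]
 [187.513  219.6084]]
handle rect ((0.4339032769203186, 0.26445508003234863), (0.08425622433423996, 0.166996031999588), 1.6961438655853271) z depth nan
scene handle px 315 369 160 184 nan
```

```bash
python3 - <<'E'
from h import *
np.set_printoptions(suppress=True,precision=4)
T,td=load('top','0'); S,sd=load('scene','0')
PT=cloud('top',td); PS=cloud('scene',sd)
for z in(.083,.096):print('handle L,R',plane('top',[(100+208/4,150+281/4),(100+402/4,150+270/4)],z)[:,:2].tolist())
print('rod end z.083',plane('top',[(100+650/4,150+259/4),(100+430/4,150+269/4)],.083)[:,:2].tolist())
# triangulations: handle butt end, ferrule, rod bend
for a,b in [((208,281),(559,178)),((402,270),(361,172)),((420,270),(343,171)),((655,259),(97,160))]:
    print(tri((100+a[0]/4,150+a[1]/4),(230+b[0]/4,130+b[1]/4)))
# tip blade bottom in scene (97,248)c3
print('carton lid corners',plane('top',[(100+x/4,150+y/4) for x,y in[(298,214),(633,236),(626,377),(284,354)]],.07)[:,:2].tolist())
# depth along handle
for P,n in((PT,'top'),(PS,'scene')):
    m=(P[...,2]>.085)&(P[...,2]<.11)&(P[...,0]>.40)&(P[...,0]<.48)&(P[...,1]>.15)&(P[...,1]<.40)
    q=P[m]; print(n,len(q),q.mean(0) if len(q) else '', np.polyfit(q[:,1]-.25,q[:,0],1) if len(q)>5 else '', q[:,1].min(),q[:,1].max())
# shaker
m=(PT[...,2]>.01)&(PT[...,2]<.07)&(PT[...,0]>.60)&(PT[...,0]<.665)&(PT[...,1]>-.34)&(PT[...,1]<-.15)
q=PT[m]; print('shaker cloud',len(q),q.min(0),q.max(0),np.percentile(q,[5,50,95],axis=0))
# crate near wall bottom/top in top pic
print('crate foot',plane('top',[(300+88/5,130+103/5),(300+690/5,130+138/5)],0)[:,:2].tolist())
print('scale left foot',plane('top',[(300+52/5,130+622/5)],0)[:,:2].tolist())
for z0,z1 in((.02,.05),(.05,.09),(.09,.125),(.132,.15)):
  for n,P in(('T',PT),('S',PS)):
    m=(P[...,2]>z0)&(P[...,2]<z1)&(P[...,0]>.655)&(P[...,0]<.72)&(P[...,1]>-.5)&(P[...,1]<-.16)
    q=P[m]
    if len(q)>20: x=q[:,0]-.036*(q[:,1]+.3); print(n,z0,'crate wall x@y-.3',len(q),np.percentile(x,[5,25,50,75]))
    m=(P[...,2]>z0)&(P[...,2]<z1)&(P[...,0]>.56)&(P[...,0]<.63)&(P[...,1]>-.5)&(P[...,1]<-.34)
    q=P[m]
    if len(q)>20: x=q[:,0]-.036*(q[:,1]+.3); print(n,z0,'scale wall x@y-.3',len(q),np.percentile(x,[25,50,75,95]))
E
```

```text
handle L,R [[0.42993230836074425, 0.351014203997717], [0.44224483939627895, 0.20855172118257742]]
handle L,R [[0.4290101836968018, 0.34745157517541403], [0.441175232174575, 0.20669554339702656]]
rod end z.083 [[0.4556277073486495, 0.02646798444944488], [0.4435830121080519, 0.18798586101737608]]
(array([0.4301, 0.3511, 0.0811]), np.float64(0.0009159070442730738))
(array([0.4425, 0.2098, 0.0791]), np.float64(0.00133312547095406))
(array([0.443 , 0.1967, 0.0785]), np.float64(0.0016840045001334126))
(array([0.4564, 0.0211, 0.0778]), np.float64(0.003176469614029197))
carton lid corners [[0.4829786967665629, 0.29052547777152615], [0.4736963284370285, 0.039245626491787], [0.3693737691540643, 0.04166422549202299], [0.3787148944388607, 0.2944790682753041]]
top 466 [0.4384 0.265  0.0949] [-0.0783  0.4396] 0.15083530635883516 0.3462310417054924
scene 478 [0.4432 0.2661 0.0939] [-0.0686  0.4443] 0.15178588612275942 0.3459564202911109
shaker cloud 477 [ 0.6184 -0.2982  0.0193] [ 0.6617 -0.1719  0.0513] [[ 0.622  -0.2907  0.0325]
 [ 0.6373 -0.2348  0.044 ]
 [ 0.6576 -0.1787  0.0488]]
crate foot [[0.6781738327808564, -0.15017516891551977], [0.6665657243587256, -0.5445732280862097]]
scale left foot [[0.3438276996311516, -0.1279321850035204]]
T 0.02 crate wall x@y-.3 273 [0.6545 0.6723 0.6735 0.6745]
S 0.02 scale wall x@y-.3 223 [0.5993 0.5998 0.6004 0.6011]
T 0.05 crate wall x@y-.3 480 [0.6694 0.6716 0.6734 0.6743]
S 0.05 scale wall x@y-.3 324 [0.5993 0.5998 0.6005 0.6012]
T 0.09 crate wall x@y-.3 1351 [0.6732 0.6958 0.7042 0.7122]
S 0.09 crate wall x@y-.3 1955 [0.6818 0.6832 0.6933 0.7075]
S 0.09 scale wall x@y-.3 368 [0.5961 0.5988 0.6    0.6011]
T 0.132 crate wall x@y-.3 520 [0.6695 0.6713 0.6744 0.6776]
T 0.132 scale wall x@y-.3 103 [0.5708 0.5787 0.5847 0.5915]
S 0.132 crate wall x@y-.3 674 [0.6743 0.6777 0.6813 0.6839]
S 0.132 scale wall x@y-.3 63 [0.5706 0.5773 0.5868 0.5934]
```

```bash
python3 -m handwheel '[[[24,-38,-5],-0.147],[[24,-38,-5],-0.147],[[24,-38,-5],-0.147],[[24,-38,-5],-0.147],[[24,-38,-5],-0.147],[[24,-38,-5],-0.147],[[24,-38,-5],-0.147]]' -1; python3 -m handwheel --help | head -20
```

```text
time: 0.8
tcp_pos: [0.4344, 0.2664, 0.1843]
orientation: [-0.049, 1.571, 0.051]
ft_force: [0.4, 0.6, 0.8]
finger_gap: 1.0invalid input: not JSON, or not a number
```

```bash
cat >> h.py <<'E'
def tool():
    from scipy.spatial.transform import Rotation as Ro
    s=readout.sense(); R=Ro.from_rotvec(s['orientation']).as_matrix(); y=np.arctan2(R[1,2],R[0,2])
    print('t',round(s['time'],2),'tcp',s['tcp_pos'].round(4),'jaw yaw',round(y,4),'tilt',R[:2,0].round(4),'F',s['ft_force'].round(2),'gap mm',round(s['finger_gap']*88,1),'q',s['qpos'].round(2)); return s
E
python3 -c "
from h import *;tool()"
```

```text
t 0.8 tcp [0.4344 0.2664 0.1843] jaw yaw 0.0631 tilt [-0.0009  0.0013] F [0.37 0.61 0.85] gap mm 88.0 q [0.41 0.27 1.75 0.   1.12 0.35]
```

Turn to 0.085, go down to TCP z 0.075, then close.

```bash
python3 -m handwheel '[[[3,0,-35],0.02],[[0,0,-35],0],[[0,0,-28],0],[[0,0,-10],0],[[0,0,0],0]]' -1; python3 -c "
from h import *;tool();snap('1')
for n in('top','scene'):
    im=load(n,'1')[0]; c=im[150:260,100:290] if n=='top' else im[130:250,230:430]
    cv2.imwrite(f'pics/c{n}1.png',cv2.resize(c[:,:,::-1],None,fx=4,fy=4))"
```

```text
time: 1.3
tcp_pos: [0.4418, 0.2597, 0.0731]
orientation: [-0.054, 1.568, 0.054]
ft_force: [0.6, 0.5, 0.1]
finger_gap: 0.998
t 1.3 tcp [0.4418 0.2597 0.0731] jaw yaw 0.0691 tilt [0.0017 0.0004] F [0.58 0.54 0.06] gap mm 87.8 q [ 0.4   0.43  1.86 -0.    0.86  0.33]
```

View pics/cscene1.png

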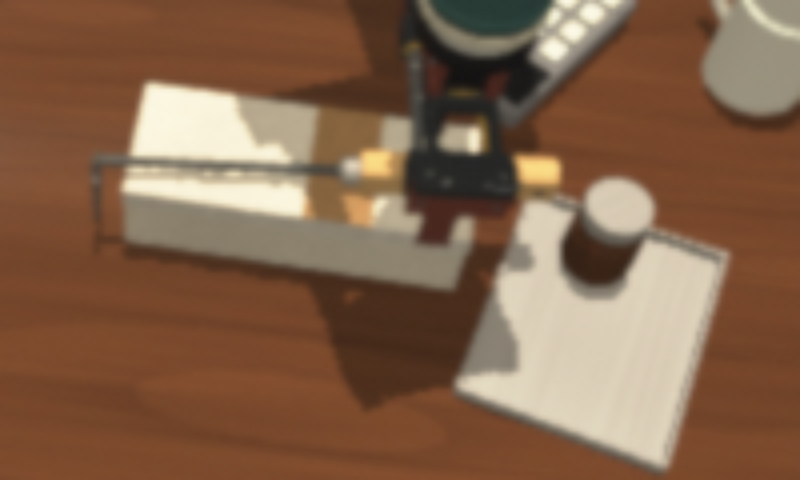

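View pics/ctop1.png

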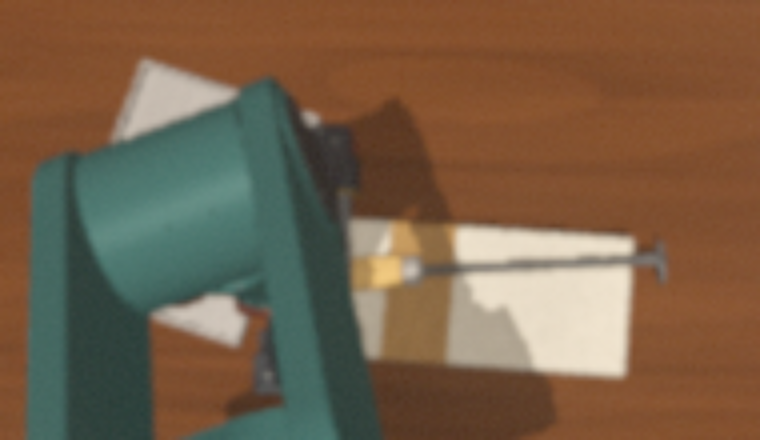

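```bash
python3 -m handwheel '[[[-4,0,1],0.014],[[0,0,0],0]]' -1; python3 -m handwheel '[[[0,0,0],0],[[0,0,0],0],[[0,0,0],0],[[0,0,0],0],[[0,0,0],0],[[0,0,0],0]]' 1;  python3 -c "
from h import *;tool()"
```

```text
time: 1.6
tcp_pos: [0.44, 0.2615, 0.078]
orientation: [-0.065, 1.562, 0.069]
ft_force: [0.4, -0.6, -0.2]
finger_gap: 0.999
time: 2.2
tcp_pos: [0.4415, 0.2627, 0.0807]
orientation: [-0.064, 1.557, 0.072]
ft_force: [-0.1, 0.1, 0.9]
finger_gap: 0.491
t 2.2 tcp [0.4415 0.2627 0.0807] jaw yaw 0.0866 tilt [0.0129 0.0053] F [-0.08  0.1   0.93] gap mm 43.2 q [ 0.4   0.41  1.86 -0.    0.86  0.32]
```

```bash
python3 -m handwheel '[[[-2,0,-6],0],[[0,0,-2],0]]' 1; python3 -c "
from h import *;tool()"; python3 -m handwheel '[[[0,0,0],0],[[0,0,0],0],[[0,0,0],0]]' 1;  python3 -c "
from h import *;tool()"
```

```text
time: 2.4
tcp_pos: [0.4395, 0.2627, 0.0723]
orientation: [-0.064, 1.556, 0.072]
ft_force: [-0.0, 0.4, -0.5]
finger_gap: 0.311
t 2.4 tcp [0.4395 0.2627 0.0723] jaw yaw 0.0864 tilt [0.0132 0.0054] F [-0.01  0.42 -0.47] gap mm 27.3 q [ 0.4   0.42  1.87 -0.    0.84  0.32]
time: 2.7
tcp_pos: [0.4394, 0.2628, 0.072]
orientation: [-0.064, 1.557, 0.071]
ft_force: [0.1, -0.6, 1.4]
finger_gap: 0.276
t 2.7 tcp [0.4394 0.2628 0.072 ] jaw yaw 0.0862 tilt [0.0127 0.0053] F [ 0.08 -0.57  1.38] gap mm 24.3 q [ 0.4   0.42  1.87 -0.    0.84  0.32]
```

```bash
python3 -m handwheel '[[[0,0,30],0],[[0,0,45],0],[[0,0,45],0],[[0,0,24],0]]'; python3 -c "
from h import *;tool();snap('2')
for n in('top','scene'):
    im=load(n,'2')[0]; c=im[130:270,100:290] if n=='top' else im[90:250,230:430]
    cv2.imwrite(f'pics/c{n}2.png',cv2.resize(c[:,:,::-1],None,fx=3,fy=3))"
```

```text
time: 3.1
tcp_pos: [0.4339, 0.2602, 0.215]
orientation: [-0.068, 1.57, 0.067]
ft_force: [1.2, 0.8, -2.7]
finger_gap: 0.271
t 3.1 tcp [0.4339 0.2602 0.215 ] jaw yaw 0.0861 tilt [-0.0003 -0.0002] F [ 1.16  0.81 -2.71] gap mm 23.9 q [ 0.4   0.23  1.72 -0.    1.19  0.32]
```

View pics/cscene2.png

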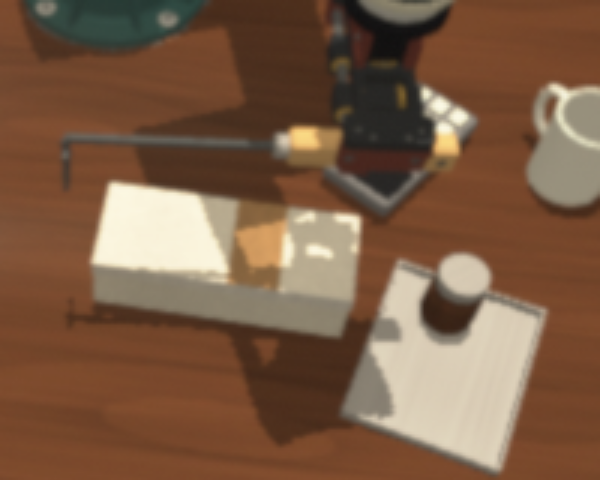

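```bash
python3 -m handwheel '[[[23,-37,0],-0.02],[[23,-37,0],-0.02],[[23,-37,0],-0.02],[[23,-37,0],-0.02],[[23,-37,0],-0.02],[[23,-37,0],-0.02],[[23,-37,0],0],[[23,-37,0],0],[[15,-20,0],0],[[0,0,0],0]]'; python3 -c "
from h import *;tool();snap('3')
for n in('top','scene'):
    im=load(n,'3')[0]; c=im[110:270,230:430] if n=='top' else im[70:270,60:330]
    cv2.imwrite(f'pics/c{n}3.png',cv2.resize(c[:,:,::-1],None,fx=3,fy=3))"
```

```text
time: 4.2
tcp_pos: [0.6288, -0.0678, 0.1932]
orientation: [0.03, 1.593, -0.024]
ft_force: [0.2, 0.3, -3.0]
finger_gap: 0.269
t 4.2 tcp [ 0.6288 -0.0678  0.1932] jaw yaw -0.0344 tilt [-0.0223  0.0043] F [ 0.2   0.33 -3.05] gap mm 23.7 q [-0.22  0.44  1.45 -0.    1.27 -0.18]
```

View pics/cscene3.png

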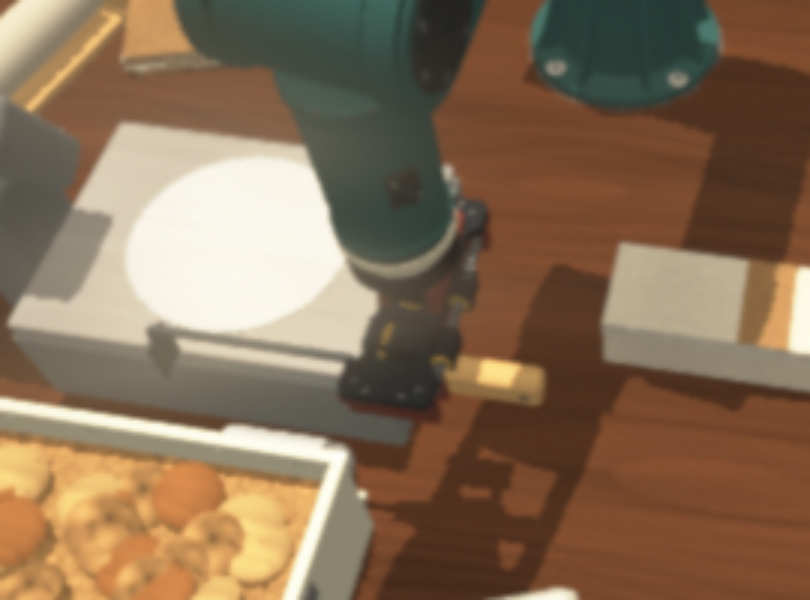

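View pics/ctop3.png

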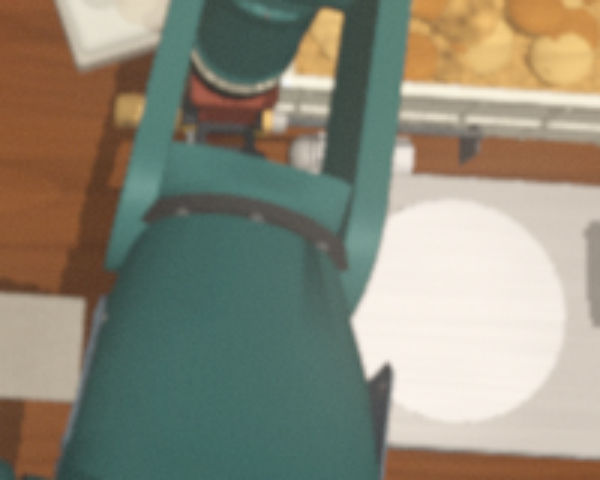

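```bash
python3 - <<'E'
from h import *
np.set_printoptions(suppress=True,precision=4)
for P in [(.619,-.310,.15),(.619,-.310,.204),(.604,-.31,.15),(.634,-.31,.15)]:
    a=pix('top',P)[0];b=pix('scene',P)[0]; print(P,'top crop',(a-[230,110])*3,'scene crop',(b-[60,70])*3)
print(tri((230+467/3,110+145/3),(60+165/3,70+347/3)))
P=cloud('top',load('top','3')[1]); Q=cloud('scene',load('scene','3')[1])
for n,X in(('top',P),('scene',Q)):
    m=(X[...,2]>.145)&(X[...,2]<.215)&(X[...,0]>.55)&(X[...,0]<.68)&(X[...,1]<-.27)&(X[...,1]>-.35)
    q=X[m]; print(n,len(q)); 
    if len(q): print(q.min(0),q.max(0),np.median(q,0))
    m=(X[...,2]>.17)&(X[...,2]<.23)&(X[...,0]>.55)&(X[...,0]<.68)&(X[...,1]<-.15)&(X[...,1]>-.30)
    q=X[m]; print(n,'rod',len(q)); 
    if len(q)>5: print(np.polyfit(q[:,1]+.3,q[:,0],1),np.polyfit(q[:,1]+.3,q[:,2],1))
E
```

```text
(0.619, -0.31, 0.15) top crop [459.04   145.3564] scene crop [174.5798 361.1444]
(0.619, -0.31, 0.204) top crop [479.939  130.7087] scene crop [151.9042 325.8874]
(0.604, -0.31, 0.15) top crop [459.5047 160.8144] scene crop [180.5558 346.7096]
(0.634, -0.31, 0.15) top crop [458.5737 129.9716] scene crop [168.4986 375.8219]
(array([ 0.6156, -0.3127,  0.1664]), np.float64(0.002053464546432737))
top 106
[ 0.6001 -0.3145  0.1495] [ 0.6297 -0.2704  0.2127] [ 0.6144 -0.3082  0.1957]
top rod 98
[0.055  0.6154] [0.0059 0.2065]
scene 166
[ 0.6062 -0.3152  0.1467] [ 0.636  -0.2701  0.2094] [ 0.6241 -0.3104  0.1858]
scene rod 204
[0.0358 0.623 ] [0.0028 0.2067]
```

```bash
python3 -m handwheel '[[[10,-3,3],0],[[9,-4,3],0],[[0,0,0],0]]'; python3 -c "
from h import *;tool()
snap('4')
P=cloud('top',load('top','4')[1]); Q=cloud('scene',load('scene','4')[1])
for n,X in(('top',P),('scene',Q)):
    m=(X[...,2]>.145)&(X[...,2]<.22)&(X[...,0]>.55)&(X[...,0]<.68)&(X[...,1]<-.29)&(X[...,1]>-.35)
    q=X[m]; print(n,len(q),q.min(0),q.max(0),np.median(q,0))
"
```

```text
time: 4.6
tcp_pos: [0.6441, -0.0687, 0.1979]
orientation: [0.029, 1.6, -0.018]
ft_force: [1.1, -0.3, -1.3]
finger_gap: 0.27
t 4.6 tcp [ 0.6441 -0.0687  0.1979] jaw yaw -0.0296 tilt [-0.0292  0.0078] F [ 1.11 -0.25 -1.3 ] gap mm 23.7 q [-0.21  0.46  1.4   0.    1.3  -0.18]
top 90 [ 0.61642211 -0.31625872  0.15336214] [ 0.64835069 -0.29130303  0.21513891] [ 0.63045545 -0.31054363  0.19306248]
scene 145 [ 0.61984279 -0.31644716  0.15397343] [ 0.65202466 -0.29051206  0.21344059] [ 0.64007392 -0.31148081  0.18317795]
```

```bash
python3 -m handwheel '[[[0,-4,-15],0],[[0,-1,-25],0],[[0,0,-25],0],[[0,0,-15],0]]'; python3 -c "
from h import *;tool()
snap('5')
for n in('top','scene'):
    im=load(n,'5')[0]; c=im[110:270,230:430] if n=='top' else im[70:270,60:330]
    cv2.imwrite(f'pics/c{n}5.png',cv2.resize(c[:,:,::-1],None,fx=3,fy=3))
P=cloud('top',load('top','5')[1]); Q=cloud('scene',load('scene','5')[1])
for n,X in(('top',P),('scene',Q)):
    m=(X[...,2]>.06)&(X[...,2]<.17)&(X[...,0]>.608)&(X[...,0]<.66)&(X[...,1]<-.30)&(X[...,1]>-.35)
    q=X[m]; print(n,len(q));print(q.min(0),q.max(0),np.median(q,0))
"
```

```text
time: 5.1
tcp_pos: [0.6437, -0.073, 0.1163]
orientation: [0.027, 1.595, -0.017]
ft_force: [-0.3, 0.0, -3.0]
finger_gap: 0.272
t 5.1 tcp [ 0.6437 -0.073   0.1163] jaw yaw -0.0275 tilt [-0.0245  0.0066] F [-0.33  0.01 -2.98] gap mm 23.9 q [-0.22  0.54  1.49  0.    1.14 -0.19]
top 61
[ 0.6191778  -0.32114609  0.07335193] [ 0.64655626 -0.30017982  0.13165929] [ 0.63023013 -0.31464719  0.11068459]
scene 102
[ 0.62193043 -0.32142081  0.06890275] [ 0.65204393 -0.30083392  0.13272658] [ 0.63936162 -0.31637181  0.10567095]
```

View pics/ctop5.png

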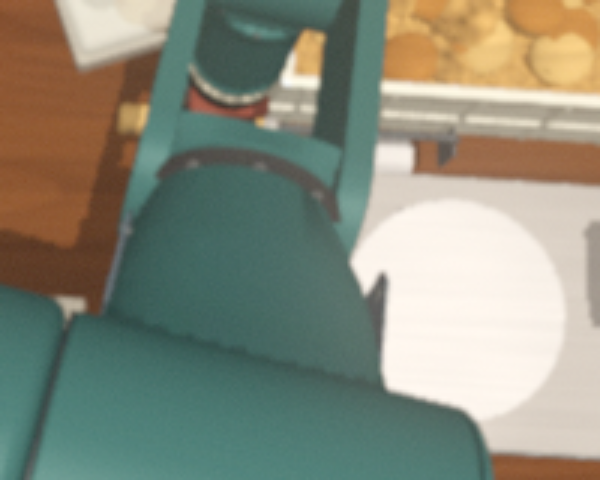

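```bash
python3 -m handwheel '[[[0,-1,-25],0],[[0,0,-22],0],[[0,0,-12],0],[[0,0,-3],0]]'; python3 -c "
from h import *;tool()
snap('6')
for n in('top','scene'):
    im=load(n,'6')[0]; c=im[110:270,230:430] if n=='top' else im[70:270,60:330]
    cv2.imwrite(f'pics/c{n}6.png',cv2.resize(c[:,:,::-1],None,fx=3,fy=3))
P=cloud('top',load('top','6')[1])
X=P
m=(X[...,2]>.0)&(X[...,2]<.09)&(X[...,0]>.608)&(X[...,0]<.66)&(X[...,1]<-.30)&(X[...,1]>-.35)&(X[...,2]>.01)
q=X[m]; print(len(q));print(q.min(0),q.max(0),np.median(q,0))
"
```

```text
time: 5.6
tcp_pos: [0.644, -0.0742, 0.0539]
orientation: [0.026, 1.594, -0.017]
ft_force: [0.2, 0.3, -1.1]
finger_gap: 0.272
t 5.6 tcp [ 0.644  -0.0742  0.0539] jaw yaw -0.0271 tilt [-0.0234  0.0062] F [ 0.2   0.27 -1.07] gap mm 23.9 q [-0.22  0.61  1.54  0.    1.02 -0.2 ]
58
[ 0.62151785 -0.32147356  0.01106061] [ 0.64926629 -0.30005073  0.07248178] [ 0.63446214 -0.31634773  0.04677489]
```

View pics/ctop6.png

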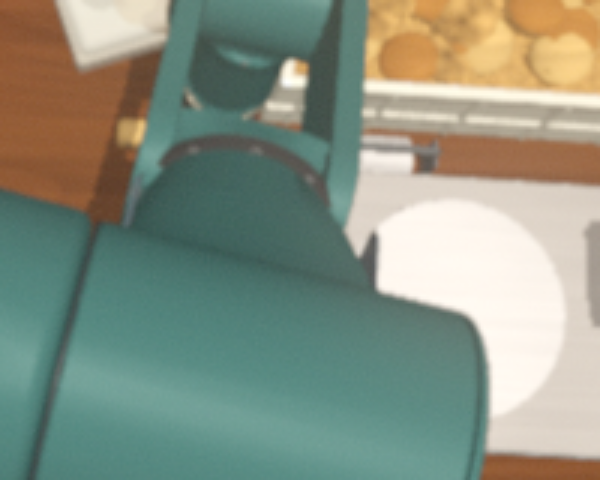

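View pics/cscene6.png

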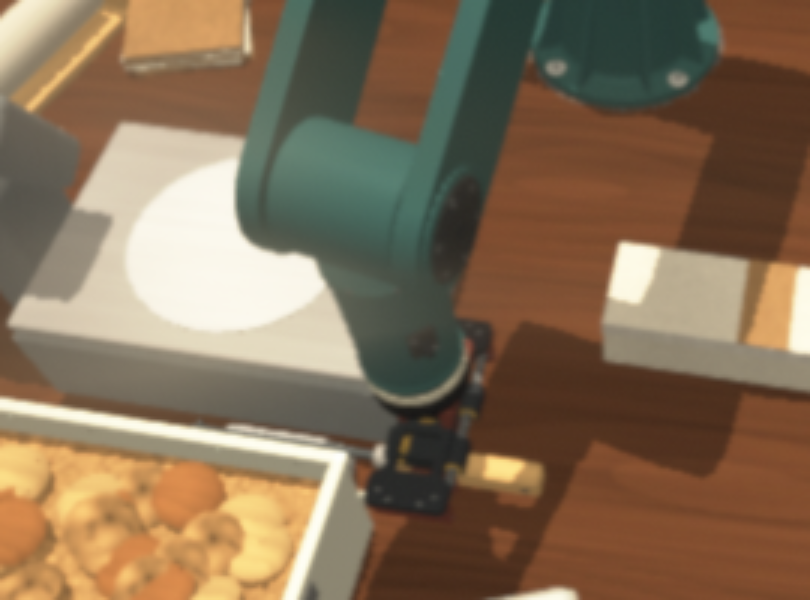

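```bash
python3 -m handwheel '[[[0,6,-2],0],[[0,6,0],0],[[0,6,0],0],[[0,8,0],0],[[0,8,0],0],[[0,8,0],0]]'; python3 -c "
from h import *;tool()
snap('7')
for n in('top','scene'):
    im=load(n,'7')[0]; c=im[110:270,230:430] if n=='top' else im[70:270,60:330]
    cv2.imwrite(f'pics/c{n}7.png',cv2.resize(c[:,:,::-1],None,fx=3,fy=3))
"
```

```text
time: 6.3
tcp_pos: [0.6476, -0.0301, 0.057]
orientation: [0.025, 1.586, -0.019]
ft_force: [0.3, -1.6, -2.5]
finger_gap: 0.274
t 6.3 tcp [ 0.6476 -0.0301  0.057 ] jaw yaw -0.0276 tilt [-0.0151  0.0041] F [ 0.27 -1.57 -2.45] gap mm 24.1 q [-0.15  0.61  1.54  0.    1.01 -0.13]
```

View pics/ctop7.png

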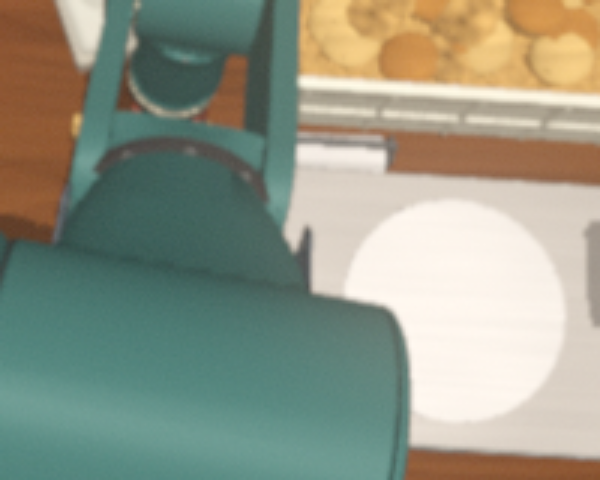

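```bash
python3 -m handwheel '[[[0,9,-2],0],[[0,10,0],0],[[0,10,-1],0],[[0,10,0],0],[[0,10,-1],0],[[0,10,0],0],[[0,10,-1],0],[[0,10,0],0],[[0,10,0],0],[[0,10,0],0]]'; python3 -c "
from h import *;tool()
snap('8')
for n in('top','scene'):
    im=load(n,'8')[0]; c=im[110:270,230:430] if n=='top' else im[70:270,60:330]
    cv2.imwrite(f'pics/c{n}8.png',cv2.resize(c[:,:,::-1],None,fx=3,fy=3))
"
```

```text
time: 7.4
tcp_pos: [0.6479, 0.0761, 0.0519]
orientation: [0.022, 1.585, -0.019]
ft_force: [-0.6, -1.3, -1.0]
finger_gap: 0.271
t 7.4 tcp [0.6479 0.0761 0.0519] jaw yaw -0.0259 tilt [-0.0145  0.0016] F [-0.62 -1.35 -1.02] gap mm 23.9 q [0.01 0.62 1.54 0.   1.   0.03]
```

View pics/ctop8.png

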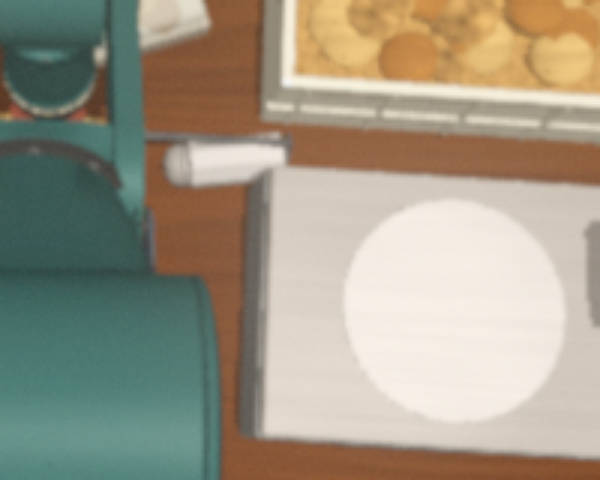

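View pics/cscene8.png

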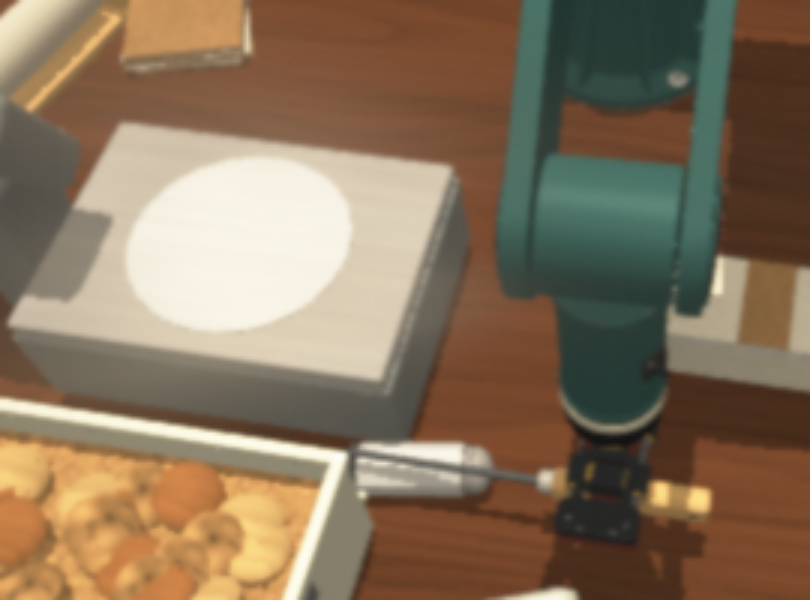

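```bash
python3 -m handwheel '[[[-2,9,0],0],[[-2,10,0],0],[[-2,10,0],0],[[-2,10,0],0],[[-1,10,0],0],[[-1,10,0],0],[[0,8,0],0],[[0,5,0],0],[[0,-3,0],0]]'; python3 -c "
from h import *;tool()
snap('9')
for n in('top','scene'):
    im=load(n,'9')[0]; c=im[110:270,180:380] if n=='top' else im[100:300,100:370]
    cv2.imwrite(f'pics/c{n}9.png',cv2.resize(c[:,:,::-1],None,fx=3,fy=3))
"
```

```text
time: 8.4
tcp_pos: [0.636, 0.1533, 0.0515]
orientation: [0.022, 1.586, -0.017]
ft_force: [-0.5, 0.2, -2.7]
finger_gap: 0.27
t 8.4 tcp [0.636  0.1533 0.0515] jaw yaw -0.025 tilt [-0.0157  0.0036] F [-0.47  0.17 -2.7 ] gap mm 23.7 q [0.13 0.62 1.53 0.01 1.01 0.15]
```

View pics/ctop9.png

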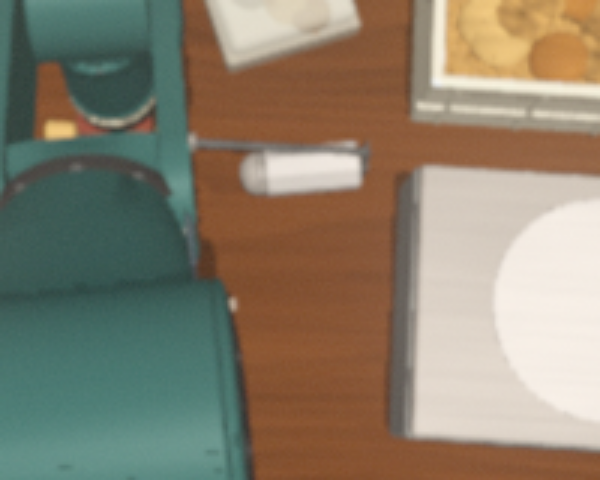

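View pics/cscene9.png

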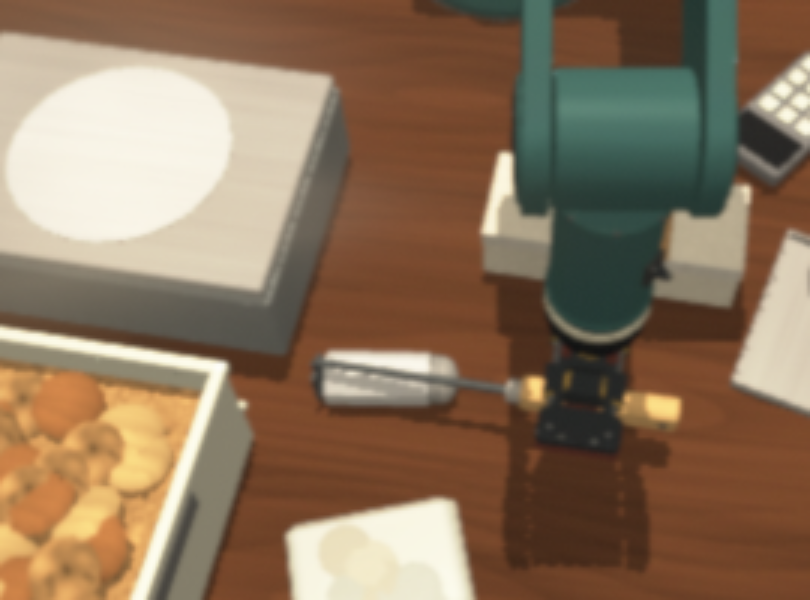

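```bash
python3 -m handwheel '[[[0,-6,0],0],[[0,0,40],0],[[0,0,45],0],[[0,0,45],0],[[-36,18,12],0.022],[[-40,20,0],0.022],[[-40,20,0],0.022],[[-40,20,0],0.022],[[-30,20,0],0.022],[[0,0,0],0]]'; python3 -c "
from h import *;tool()
"
```

```text
time: 9.5
tcp_pos: [0.4446, 0.2371, 0.1983]
orientation: [-0.057, 1.584, 0.062]
ft_force: [1.1, 0.0, -1.4]
finger_gap: 0.27
t 9.5 tcp [0.4446 0.2371 0.1983] jaw yaw 0.0762 tilt [-0.0146  0.0026] F [ 1.15  0.03 -1.36] gap mm 23.8 q [0.35 0.25 1.74 0.01 1.17 0.27]
```

```bash
python3 -m handwheel '[[[-4,8,-20],0.01],[[-4,8,-35],0],[[0,0,-35],0],[[0,0,-20],0],[[0,0,-6],0],[[0,0,0],0]]'; python3 -c "
from h import *;tool()
snap('10')
for n in('top','scene'):
    im=load(n,'10')[0]; c=im[130:270,100:290] if n=='top' else im[90:250,230:430]
    cv2.imwrite(f'pics/c{n}10.png',cv2.resize(c[:,:,::-1],None,fx=3,fy=3))
"
```

```text
time: 10.1
tcp_pos: [0.4423, 0.251, 0.0818]
orientation: [-0.062, 1.574, 0.07]
ft_force: [-0.3, -0.2, -0.9]
finger_gap: 0.271
t 10.1 tcp [0.4423 0.251  0.0818] jaw yaw 0.0837 tilt [-0.004   0.0047] F [-0.27 -0.18 -0.88] gap mm 23.9 q [0.38 0.41 1.86 0.01 0.88 0.29]
```

View pics/cscene10.png

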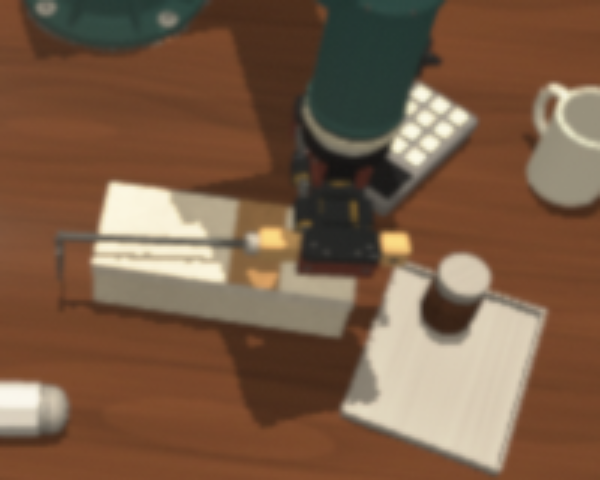

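Still about 8 mm above; lower gently until contact is felt, then release.

```bash
python3 -m handwheel '[[[-2,0,-5],0],[[0,0,-3],0],[[0,0,-2],0]]'; python3 -c "
from h import *;tool()"
```

```text
time: 10.5
tcp_pos: [0.4439, 0.2522, 0.0753]
orientation: [-0.059, 1.565, 0.071]
ft_force: [0.2, -0.4, -2.1]
finger_gap: 0.27
t 10.5 tcp [0.4439 0.2522 0.0753] jaw yaw 0.083 tilt [0.004  0.0079] F [ 0.17 -0.37 -2.15] gap mm 23.8 q [0.38 0.42 1.87 0.01 0.85 0.29]
```

```bash
python3 -m handwheel '[[[0,0,-3],0],[[0,0,-2],0]]'; python3 -c "
from h import *;tool()"
```

```text
time: 10.7
tcp_pos: [0.4443, 0.2525, 0.072]
orientation: [-0.059, 1.564, 0.072]
ft_force: [-8.0, -3.3, 35.9]
finger_gap: 0.273
t 10.7 tcp [0.4443 0.2525 0.072 ] jaw yaw 0.0834 tilt [0.0054 0.0084] F [-7.98 -3.32 35.91] gap mm 24.0 q [0.38 0.42 1.87 0.01 0.84 0.29]
```

```bash
python3 -m handwheel '[[[0,0,1],0],[[0,0,1],0],[[0,0,0],0],[[0,0,0],0]]' -1; python3 -c "
from h import *;tool()"; python3 -m handwheel '[[[0,0,0],0],[[0,0,0],0],[[0,0,20],0],[[0,0,40],0],[[0,0,40],0]]' -1; python3 -c "
from h import *;tool()"
```

```text
time: 11.1
tcp_pos: [0.4453, 0.253, 0.0751]
orientation: [-0.059, 1.561, 0.073]
ft_force: [0.0, 0.2, -0.1]
finger_gap: 0.594
t 11.1 tcp [0.4453 0.253  0.0751] jaw yaw 0.084 tilt [0.008  0.0092] F [ 0.02  0.22 -0.14] gap mm 52.2 q [0.38 0.42 1.86 0.01 0.85 0.29]
time: 11.6
tcp_pos: [0.4402, 0.2509, 0.1717]
orientation: [-0.063, 1.575, 0.069]
ft_force: [0.6, -0.7, -0.1]
finger_gap: 0.996
t 11.6 tcp [0.4402 0.2509 0.1717] jaw yaw 0.0838 tilt [-0.0052  0.0039] F [ 0.59 -0.68 -0.07] gap mm 87.6 q [0.38 0.28 1.77 0.01 1.09 0.29]
```

```bash
python3 -c "
from h import *
snap('11')
for n in('top','scene'):
    im=load(n,'11')[0]; c=im[110:270,100:330] if n=='top' else im[120:280,160:430]
    cv2.imwrite(f'pics/c{n}11.png',cv2.resize(c[:,:,::-1],None,fx=3,fy=3,interpolation=cv2.INTER_CUBIC))
"
```

```text
(no output)
```

View pics/ctop11.png

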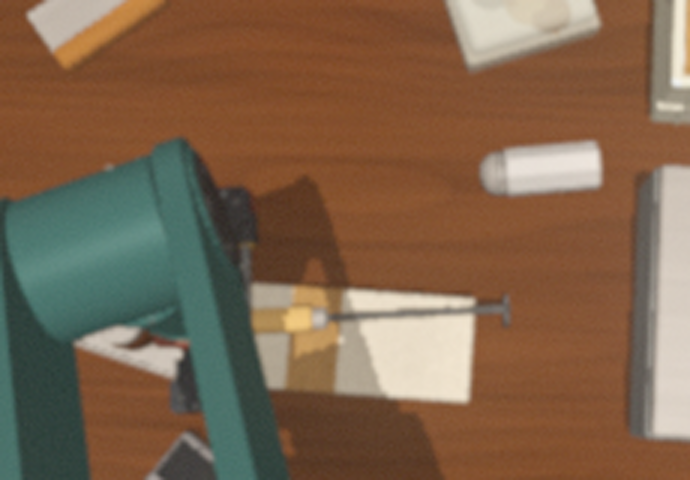

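View pics/cscene11.png

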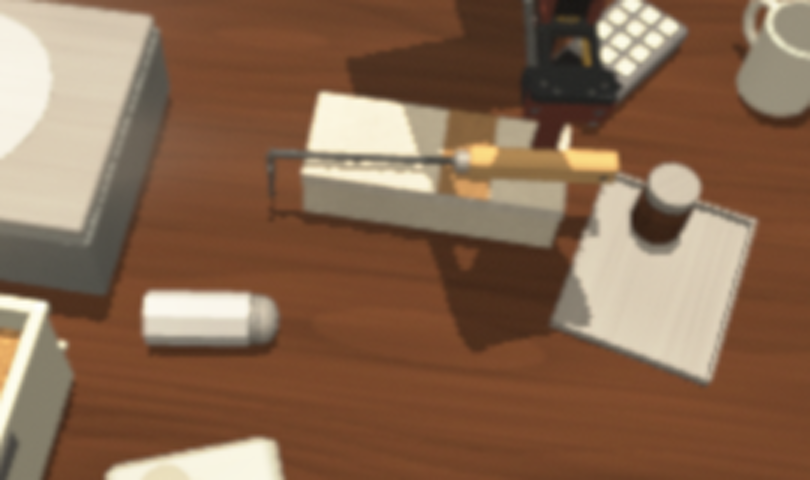

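```bash
python3 - <<'E'
from h import *
np.set_printoptions(suppress=True,precision=4)
for n in('top','scene'):
    X=cloud(n,load(n,'11')[1])
    for z0 in (.015,.04):
        m=(X[...,2]>z0)&(X[...,2]<.06)&(X[...,0]>.56)&(X[...,0]<.70)&(X[...,1]<.06)&(X[...,1]>-.12)
        q=X[m]; r=cv2.minAreaRect(q[:,:2].astype(np.float32)); print(n,z0,len(q),r,np.percentile(q[:,2],[50,95]))
        print(cv2.boxPoints(r))
# pixel based: top at z=.046 flat
c=plane('top',[(100+a/3,110+b/3) for a,b in[(600,164),(481,175),(505,171)]],.023); print('axis pts base,lid,joint',c)
print(tri((100+600/3,110+164/3),(160+143/3,120+318/3)), tri((100+481/3,110+175/3),(160+277/3,120+321/3)))
t=plane('top',[(100+x/4,150+y/4) for x,y in[(143,59),(320,117),(240,347),(59,287)]],.012); print('tray corners',t[:,:2], t.mean(0),[np.linalg.norm(t[i]-t[(i+1)%4]) for i in range(4)])
print('jar cap',plane('top',[(100+160/4,150+265/4)],.075))
E
```

```text
top 0.015 585 ((0.6179563999176025, -0.023564167320728302), (0.046937644481658936, 0.12242893874645233), 6.45723295211792) [0.0425 0.0491]
[[ 0.5878  0.0346]
 [ 0.6015 -0.087 ]
 [ 0.6482 -0.0818]
 [ 0.6344  0.0399]]
top 0.04 360 ((0.6185035705566406, -0.025016523897647858), (0.03750354051589966, 0.11942705512046814), 6.396118640899658) [0.0451 0.0493]
[[ 0.5932  0.0322]
 [ 0.6065 -0.0864]
 [ 0.6438 -0.0823]
 [ 0.6305  0.0364]]
scene 0.015 741 ((0.6194654107093811, -0.026329323649406433), (0.048808030784130096, 0.12400524318218231), 5.823295593261719) [0.0413 0.048 ]
[[ 0.5889  0.0329]
 [ 0.6015 -0.0905]
 [ 0.65   -0.0855]
 [ 0.6375  0.0378]]
scene 0.04 416 ((0.6205198168754578, -0.028464917093515396), (0.034825701266527176, 0.1187092736363411), 7.779387474060059) [0.0453 0.0486]
[[ 0.5952  0.028 ]
 [ 0.6113 -0.0896]
 [ 0.6458 -0.0849]
 [ 0.6297  0.0327]]
axis pts base,lid,joint [[ 0.624  -0.0902  0.023 ]
 [ 0.6085  0.0354  0.023 ]
 [ 0.6136  0.0102  0.023 ]]
(array([ 0.6253, -0.0906,  0.0175]), np.float64(0.0005370640045609202)) (array([0.6101, 0.0356, 0.0156]), np.float64(0.0005418095477952308))
tray corners [[0.6115 0.4358]
 [0.5681 0.2903]
 [0.3844 0.3419]
 [0.4267 0.4875]] [0.4977 0.3889 0.012 ] [np.float64(0.15175794590722005), np.float64(0.19076635589662078), np.float64(0.1516911166881346), np.float64(0.19183882623195223)]
jar cap [[0.4413 0.3898 0.075 ]]
```

```bash
python3 -m handwheel '[[[25,-36,-4],0.01],[[25,-36,-4],0.01],[[25,-36,-4],0.01],[[25,-36,-4],0],[[25,-36,-4],0],[[25,-36,-4],0],[[25,-36,-4],0],[[0,0,0],0]]' -1; python3 -c "
from h import *;tool()"
```

```text
time: 12.5
tcp_pos: [0.6229, -0.0084, 0.142]
orientation: [-0.087, 1.563, 0.103]
ft_force: [-0.3, 0.2, 0.4]
finger_gap: 0.997
t 12.5 tcp [ 0.6229 -0.0084  0.142 ] jaw yaw 0.1209 tilt [0.0049 0.01  ] F [-0.34  0.23  0.44] gap mm 87.7 q [-0.13  0.47  1.55  0.01  1.12 -0.26]
```

```bash
python3 -m handwheel '[[[-4,2,-30],0],[[-3,2,-35],0],[[0,0,-35],0],[[0,0,-20],0],[[0,0,-5],0]]' -1; python3 -c "
from h import *;tool()"
```

```text
time: 13.0
tcp_pos: [0.6135, -0.0043, 0.0101]
orientation: [-0.083, 1.565, 0.1]
ft_force: [-0.8, 0.3, -1.5]
finger_gap: 0.999
t 13.0 tcp [ 0.6135 -0.0043  0.0101] jaw yaw 0.117 tilt [0.0034 0.0111] F [-0.76  0.32 -1.46] gap mm 87.9 q [-0.13  0.62  1.67  0.02  0.85 -0.25]
```

```bash
python3 -m handwheel '[[[1,0,-4],0],[[0,0,-1],0],[[0,0,0],0],[[0,0,-1],0],[[0,0,0],0],[[0,0,-1],0]]' 1; python3 -c "
from h import *;tool()"; python3 -m handwheel '[[[0,0,0],0],[[0,0,0],0]]' 1; python3 -c "
from h import *;tool()"
```

```text
time: 13.6
tcp_pos: [0.6158, -0.0032, 0.0055]
orientation: [-0.084, 1.562, 0.101]
ft_force: [-2.0, 0.7, 8.6]
finger_gap: 0.521
t 13.6 tcp [ 0.6158 -0.0032  0.0055] jaw yaw 0.1179 tilt [0.0066 0.011 ] F [-2.04  0.7   8.61] gap mm 45.9 q [-0.12  0.63  1.67  0.02  0.84 -0.25]
time: 13.8
tcp_pos: [0.616, -0.0033, 0.006]
orientation: [-0.084, 1.561, 0.101]
ft_force: [-0.9, 0.7, -1.4]
finger_gap: 0.525
t 13.8 tcp [ 0.616  -0.0033  0.006 ] jaw yaw 0.1178 tilt [0.0073 0.011 ] F [-0.92  0.69 -1.36] gap mm 46.2 q [-0.12  0.63  1.67  0.02  0.84 -0.25]
```

Gripped across the flats (46 mm). Lift a little and look.

```bash
python3 -m handwheel '[[[0,0,10],0],[[0,0,20],0],[[0,0,20],0],[[0,0,0],0]]' 1; python3 -c "
from h import *;tool()
snap('12')
for n in('top','scene'):
    im=load(n,'12')[0]; c=im[110:270,180:380] if n=='top' else im[120:280,130:400]
    cv2.imwrite(f'pics/c{n}12.png',cv2.resize(c[:,:,::-1],None,fx=3,fy=3,interpolation=cv2.INTER_CUBIC))
"
```

```text
time: 14.2
tcp_pos: [0.6147, -0.0032, 0.0577]
orientation: [-0.084, 1.564, 0.101]
ft_force: [0.0, -0.7, -2.1]
finger_gap: 0.524
t 14.2 tcp [ 0.6147 -0.0032  0.0577] jaw yaw 0.1175 tilt [0.0046 0.0114] F [ 0.01 -0.73 -2.1 ] gap mm 46.1 q [-0.12  0.56  1.64  0.01  0.94 -0.25]
```

View pics/cscene12.png

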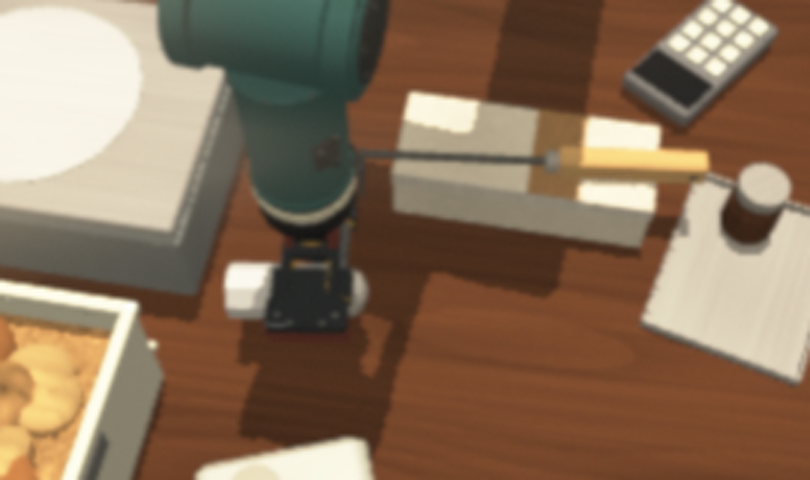

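```bash
python3 -m handwheel '[[[-25,-10,0],-0.08],[[-20,-8,-10],-0.075],[[0,-4,-20],0],[[0,0,-15],0],[[0,0,0],0]]' 1; python3 -c "
from h import *;tool()
snap('13')
for n in('top','scene'):
    im=load(n,'13')[0]; c=im[110:270,180:380] if n=='top' else im[120:280,130:400]
    cv2.imwrite(f'pics/c{n}13.png',cv2.resize(c[:,:,::-1],None,fx=3,fy=3,interpolation=cv2.INTER_CUBIC))
"
```

```text
time: 14.8
tcp_pos: [0.5645, -0.0253, 0.0059]
orientation: [0.044, 1.571, -0.025]
ft_force: [0.1, -0.3, -2.5]
finger_gap: 0.521
t 14.8 tcp [ 0.5645 -0.0253  0.0059] jaw yaw -0.0437 tilt [0.0002 0.0118] F [ 0.1  -0.34 -2.55] gap mm 45.9 q [-0.17  0.59  1.78  0.02  0.78 -0.14]
```

View pics/cscene13.png

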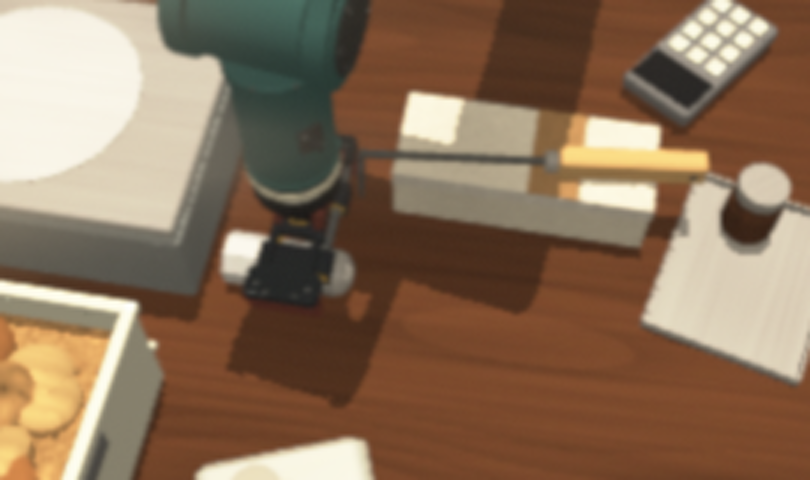

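View pics/ctop13.png

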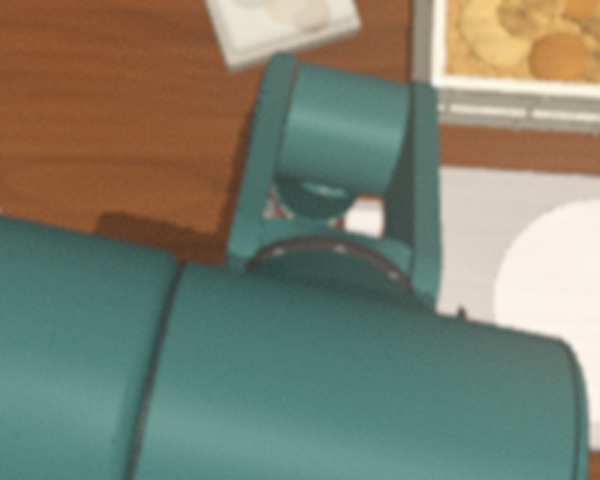

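```bash
python3 -m handwheel '[[[4,-5,1],0.005],[[3,-5,1],0.004],[[0,-4,0],0]]' 1; python3 -c "
from h import *;tool()"; python3 -m handwheel '[[[0,-4,0],0],[[0,-3,0],0]]' 1; python3 -c "
from h import *;tool()"
```

```text
time: 15.2
tcp_pos: [0.5738, -0.0397, 0.0104]
orientation: [0.034, 1.568, -0.016]
ft_force: [0.2, -0.6, -2.5]
finger_gap: 0.521
t 15.2 tcp [ 0.5738 -0.0397  0.0104] jaw yaw -0.032 tilt [0.0025 0.0113] F [ 0.21 -0.55 -2.53] gap mm 45.9 q [-0.2   0.59  1.76  0.02  0.8  -0.18]
time: 15.4
tcp_pos: [0.5747, -0.0477, 0.0112]
orientation: [0.034, 1.567, -0.017]
ft_force: [2.6, 12.5, -2.8]
finger_gap: 0.522
t 15.4 tcp [ 0.5747 -0.0477  0.0112] jaw yaw -0.0326 tilt [0.0041 0.0112] F [ 2.57 12.55 -2.82] gap mm 45.9 q [-0.21  0.59  1.75  0.02  0.8  -0.19]
```

```bash
python3 -m handwheel '[[[0,-5,5],0],[[0,-5,10],0]]' 1; python3 -c "
from h import *;tool()
snap('14')
n='scene'
im=load(n,'14')[0]; c=im[150:250,180:300]
cv2.imwrite(f'pics/c{n}14.png',cv2.resize(c[:,:,::-1],None,fx=6,fy=6,interpolation=cv2.INTER_CUBIC))
"
```

```text
time: 15.6
tcp_pos: [0.5738, -0.05, 0.0246]
orientation: [0.049, 1.569, -0.01]
ft_force: [4.9, 14.0, -6.0]
finger_gap: 0.521
t 15.6 tcp [ 0.5738 -0.05    0.0246] jaw yaw -0.038 tilt [0.0022 0.0247] F [ 4.88 14.   -6.04] gap mm 45.8 q [-0.22  0.57  1.75  0.03  0.83 -0.21]
```

View pics/cscene14.png

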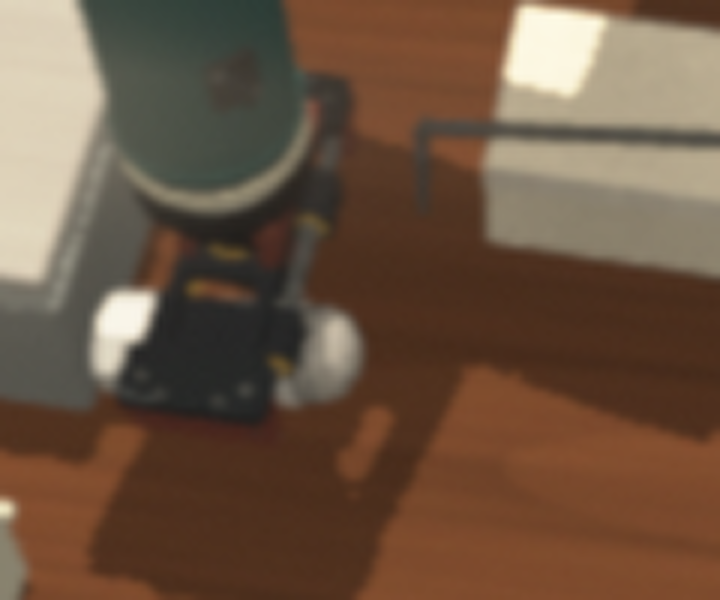

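```bash
python3 -m handwheel '[[[0,-5,12],0],[[0,-6,12],0],[[0,-7,12],0]]' 1; python3 -c "
from h import *;tool()
snap('15')
n='scene'
im=load(n,'15')[0]; c=im[150:250,180:300]
cv2.imwrite(f'pics/c{n}15.png',cv2.resize(c[:,:,::-1],None,fx=6,fy=6,interpolation=cv2.INTER_CUBIC))
"
```

```text
time: 16.0
tcp_pos: [0.5738, -0.0616, 0.0609]
orientation: [0.057, 1.569, -0.003]
ft_force: [-0.3, 4.4, -5.6]
finger_gap: 0.521
t 16.0 tcp [ 0.5738 -0.0616  0.0609] jaw yaw -0.0388 tilt [0.0021 0.0343] F [-0.27  4.43 -5.59] gap mm 45.8 q [-0.25  0.52  1.72  0.04  0.91 -0.24]
```

View pics/cscene15.png

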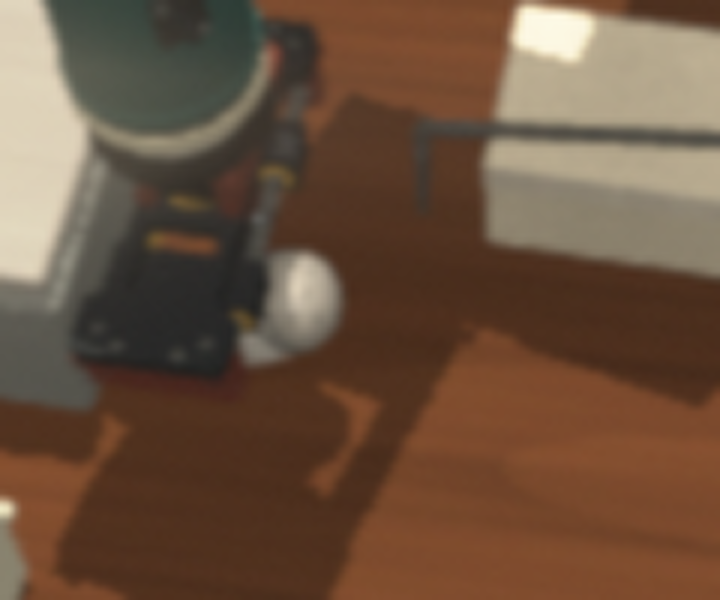

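```bash
python3 -m handwheel '[[[0,-9,9],0],[[0,-9,7],0],[[0,-9,5],0]]' 1; python3 -c "
from h import *;tool()
snap('16')
n='scene'
im=load(n,'16')[0]; c=im[150:250,160:280]
cv2.imwrite(f'pics/c{n}16.png',cv2.resize(c[:,:,::-1],None,fx=6,fy=6,interpolation=cv2.INTER_CUBIC))
"
```

```text
time: 16.4
tcp_pos: [0.5729, -0.082, 0.083]
orientation: [0.069, 1.569, 0.003]
ft_force: [1.6, 10.4, -0.7]
finger_gap: 0.522
t 16.4 tcp [ 0.5729 -0.082   0.083 ] jaw yaw -0.0421 tilt [0.002  0.0463] F [ 1.55 10.39 -0.7 ] gap mm 45.9 q [-0.29  0.49  1.7   0.05  0.97 -0.28]
```

View pics/cscene16.png

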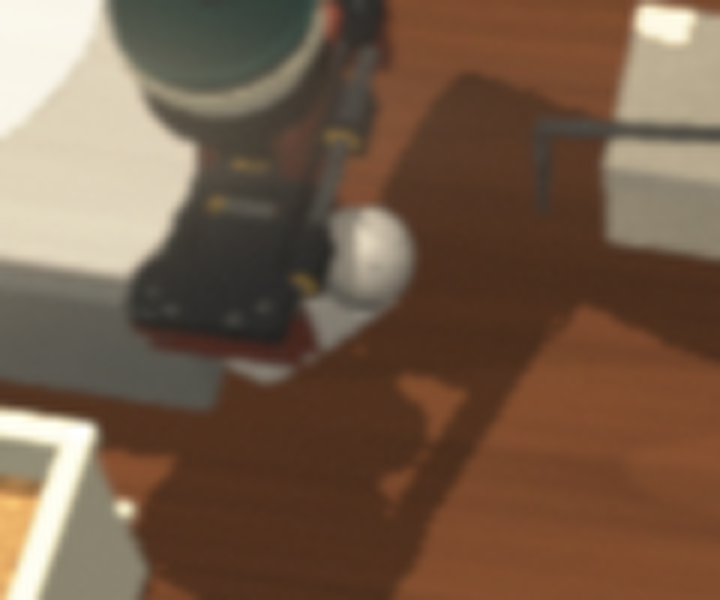

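```bash
python3 -m handwheel '[[[0,-9,4],0],[[0,-9,3],0],[[0,-9,2],0]]' 1; python3 -c "
from h import *;tool()
snap('17')
n='scene'
im=load(n,'17')[0]; c=im[150:250,160:280]
cv2.imwrite(f'pics/c{n}17.png',cv2.resize(c[:,:,::-1],None,fx=6,fy=6,interpolation=cv2.INTER_CUBIC))
"
```

```text
time: 16.8
tcp_pos: [0.5725, -0.1011, 0.0937]
orientation: [0.084, 1.569, 0.012]
ft_force: [0.3, 11.0, 4.9]
finger_gap: 0.522
t 16.8 tcp [ 0.5725 -0.1011  0.0937] jaw yaw -0.0458 tilt [0.0025 0.0609] F [ 0.33 11.04  4.93] gap mm 45.9 q [-0.33  0.48  1.68  0.07  1.   -0.32]
```

View pics/cscene17.png

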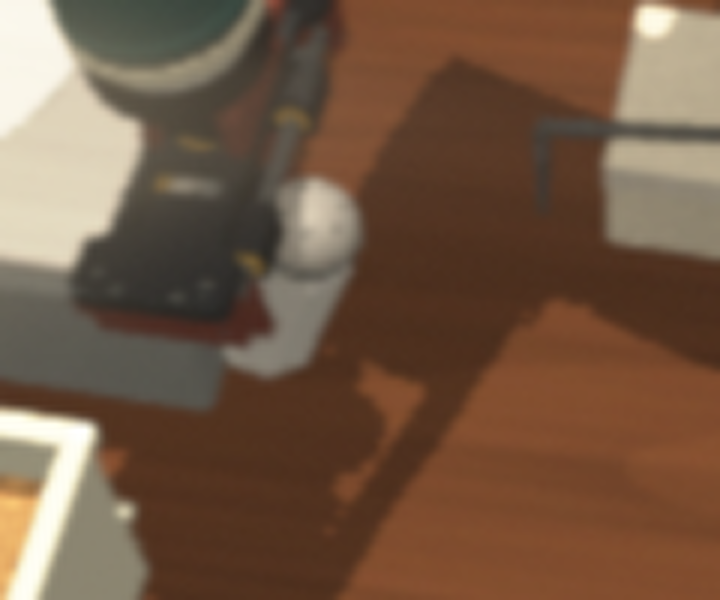

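```bash
python3 - <<'E'
from h import *
np.set_printoptions(suppress=True,precision=4)
im,d=load('scene','17'); X=cloud('scene',d)
for u,v in [(312,185),(345,210),(325,250),(310,225),(300,270),(325,285),(310,320),(290,300),(280,350),(265,370),(250,355),(300,355)]:
    U=160+u//6;V=150+v//6; print(u,v,X[V,U],im[V,U])
E
```

```text
312 185 [ 0.5589 -0.0745  0.157 ] [179 164 143]
345 210 [ 0.5697 -0.0594  0.1528] [167 156 139]
325 250 [ 0.5873 -0.064   0.1501] [158 148 132]
310 225 [ 0.5827 -0.0716  0.1605] [202 190 169]
300 270 [ 0.5962 -0.0736  0.1426] [94 90 80]
325 285 [ 0.5914 -0.066   0.1265] [130 124 114]
310 320 [ 0.5907 -0.0787  0.0912] [128 123 112]
290 300 [ 0.5984 -0.0816  0.1192] [132 126 115]
280 350 [ 0.5965 -0.0943  0.07  ] [133 127 116]
265 370 [ 0.5947 -0.1037  0.0475] [131 123 111]
250 355 [ 0.5949 -0.1107  0.0576] [134 127 116]
300 355 [ 0.5864 -0.0881  0.0482] [122 115 104]
```

```bash
python3 -m handwheel '[[[0,-8,2],0],[[0,-7,1],0]]' 1; cat > lean.py <<'E'
import sys
from h import *
np.set_printoptions(suppress=True,precision=4)
tag=sys.argv[1]; s=tool(); snap(tag)
im=load('scene',tag)[0]
a,b=pix('scene',s['tcp_pos'])[0].astype(int); a=max(a-50,0);b=max(b-60,0)
c=im[b:b+100,a:a+120]; cv2.imwrite(f'pics/l{tag}.png',cv2.resize(c[:,:,::-1],None,fx=6,fy=6,interpolation=cv2.INTER_CUBIC)); print('crop',a,b)
E
python3 lean.py 18
```

```text
time: 17.1
tcp_pos: [0.572, -0.1129, 0.0975]
orientation: [0.09, 1.569, 0.015]
ft_force: [0.6, 8.2, 1.8]
finger_gap: 0.52
t 17.1 tcp [ 0.572  -0.1129  0.0975] jaw yaw -0.0474 tilt [0.0024 0.067 ] F [0.57 8.17 1.85] gap mm 45.8 q [-0.36  0.48  1.67  0.08  1.02 -0.35]
crop 149 134
```

View pics/l18.png

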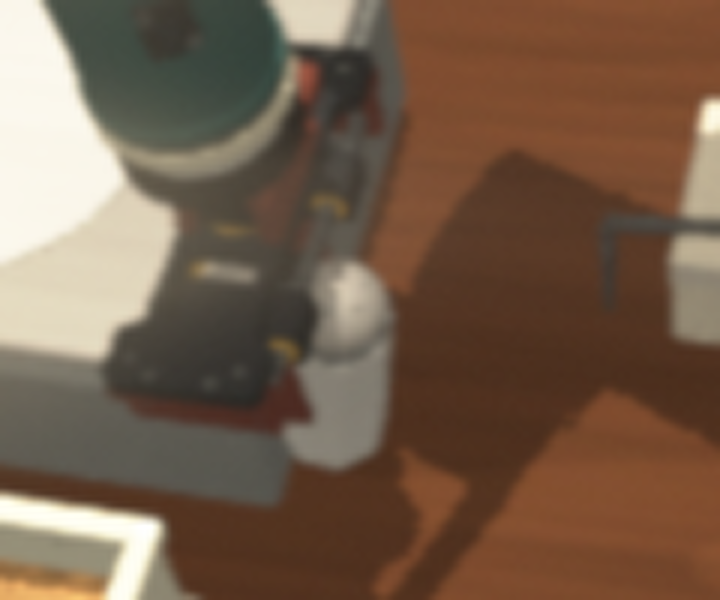

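```bash
cat > lean2.py <<'E'
import sys
from h import *
np.set_printoptions(suppress=True,precision=4)
tag=sys.argv[1]; s=readout.sense(); t=s['tcp_pos']
for n in('scene','top'):
    im,d=load(n,tag); X=cloud(n,d)
    hsv=cv2.cvtColor(im,cv2.COLOR_RGB2HSV)
    near=(abs(X[...,0]-t[0])<.06)&(abs(X[...,1]-t[1])<.11)&(X[...,2]>.012)&(hsv[...,1]<50)&(hsv[...,2]>80)
    q=X[near]
    if len(q)<20: print(n,'few');continue
    print(n,len(q),'z max',np.percentile(q[:,2],99),'zmin',np.percentile(q[:,2],1))
    # +y-side edge per height
    zs=[];ys=[]
    for z in np.arange(.02,.16,.008):
        m=(abs(q[:,2]-z)<.004)
        if m.sum()>4: zs.append(z); ys.append(np.percentile(q[m,1],92)); print(round(z,3),m.sum(),'y92 %.4f y8 %.4f x92 %.4f x8 %.4f'%(ys[-1],np.percentile(q[m,1],8),np.percentile(q[m,0],92),np.percentile(q[m,0],8)))
E
python3 lean2.py 18
```

```text
scene 3074 z max 0.5408443258849155 zmin 0.027379955165500482
0.02 15 y92 -0.1332 y8 -0.2178 x92 0.6058 x8 0.5872
0.028 44 y92 -0.1334 y8 -0.2120 x92 0.6062 x8 0.5920
0.036 47 y92 -0.1338 y8 -0.2151 x92 0.6057 x8 0.5988
0.044 44 y92 -0.1327 y8 -0.2139 x92 0.6064 x8 0.5869
0.052 62 y92 -0.0922 y8 -0.2074 x92 0.6058 x8 0.5874
0.06 70 y92 -0.0930 y8 -0.2113 x92 0.6060 x8 0.5885
0.068 56 y92 -0.0891 y8 -0.2106 x92 0.6059 x8 0.5881
0.076 68 y92 -0.0941 y8 -0.2138 x92 0.6057 x8 0.5930
0.084 59 y92 -0.0882 y8 -0.2144 x92 0.6061 x8 0.5899
0.092 37 y92 -0.0818 y8 -0.2173 x92 0.6047 x8 0.5861
0.1 27 y92 -0.0815 y8 -0.2178 x92 0.6043 x8 0.5868
0.108 42 y92 -0.0813 y8 -0.2216 x92 0.6038 x8 0.5861
0.116 35 y92 -0.0783 y8 -0.2136 x92 0.6000 x8 0.5857
0.124 49 y92 -0.0793 y8 -0.2189 x92 0.6005 x8 0.5380
0.132 399 y92 -0.1495 y8 -0.2203 x92 0.5949 x8 0.5206
0.14 24 y92 -0.0721 y8 -0.0978 x92 0.5979 x8 0.5815
0.148 25 y92 -0.0714 y8 -0.0960 x92 0.5970 x8 0.5795
0.156 40 y92 -0.0719 y8 -0.0934 x92 0.5959 x8 0.5728
top 966 z max 0.553984584842525 zmin 0.0889200584575187
0.076 5 y92 -0.0818 y8 -0.0918 x92 0.5600 x8 0.5498
0.124 30 y92 -0.0844 y8 -0.2176 x92 0.5830 x8 0.5380
0.132 274 y92 -0.1773 y8 -0.2207 x92 0.5838 x8 0.5344
0.14 6 y92 -0.0741 y8 -0.0857 x92 0.5593 x8 0.5515
0.148 5 y92 -0.0726 y8 -0.0805 x92 0.5604 x8 0.5542
0.156 17 y92 -0.0707 y8 -0.0840 x92 0.5791 x8 0.5528
```

```bash
python3 -m handwheel '[[[2,20,3],0],[[2,25,0],0],[[2,25,0],0],[[0,10,-10],0],[[0,0,-15],0],[[0,0,0],0]]' 1; python3 lean.py 19; sed -i 's/(X\[...,2\]>.012)/(X[...,2]>.012)\&(X[...,1]>-.125)/' lean2.py; python3 lean2.py 19
```

```text
time: 17.8
tcp_pos: [0.5772, -0.0332, 0.0743]
orientation: [0.089, 1.568, 0.012]
ft_force: [-1.2, -0.5, -2.0]
finger_gap: 0.518
t 17.8 tcp [ 0.5772 -0.0332  0.0743] jaw yaw -0.0489 tilt [0.0034 0.064 ] F [-1.2  -0.48 -2.  ] gap mm 45.6 q [-0.22  0.5   1.71  0.08  0.95 -0.22]
crop 178 143
scene 1573 z max 0.5380615039917063 zmin 0.03676793780783767
0.028 10 y92 -0.0127 y8 -0.0361 x92 0.6009 x8 0.5934
0.036 12 y92 -0.0097 y8 -0.0328 x92 0.6012 x8 0.5927
0.044 12 y92 -0.0094 y8 -0.0346 x92 0.6016 x8 0.5925
0.052 13 y92 -0.0062 y8 -0.0276 x92 0.6020 x8 0.5917
0.06 11 y92 -0.0051 y8 -0.0223 x92 0.6019 x8 0.5926
0.068 11 y92 -0.0044 y8 -0.0231 x92 0.6031 x8 0.5937
0.076 13 y92 -0.0022 y8 -0.0199 x92 0.6021 x8 0.5919
0.084 14 y92 0.0005 y8 -0.0215 x92 0.6023 x8 0.5903
0.092 13 y92 -0.0032 y8 -0.0217 x92 0.6028 x8 0.5947
0.1 15 y92 0.0024 y8 -0.0229 x92 0.6030 x8 0.5929
0.108 22 y92 0.0036 y8 -0.0239 x92 0.6026 x8 0.5931
0.116 19 y92 0.0054 y8 -0.0153 x92 0.6020 x8 0.5897
0.124 14 y92 0.0082 y8 -0.0135 x92 0.6023 x8 0.5777
0.132 32 y92 0.0076 y8 -0.0118 x92 0.6007 x8 0.5817
0.14 54 y92 0.0045 y8 -0.0110 x92 0.5952 x8 0.5673
0.148 38 y92 -0.0022 y8 -0.0156 x92 0.5880 x8 0.5705
top 264 z max 0.5312546428414936 zmin 0.14027647173215543
```

View pics/l19.png

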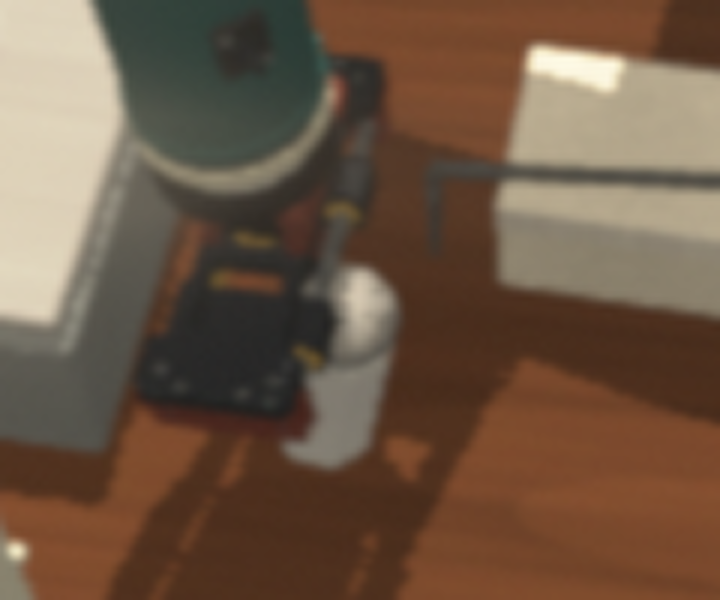

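```bash
python3 -m handwheel '[[[0,0,-12],0],[[0,0,-6],0],[[0,0,-3],0]]' 1; python3 -c "
from h import *;tool()";python3 -m handwheel '[[[0,0,-4],0],[[0,0,-4],0]]' 1; python3 -c "
from h import *;tool()"
```

```text
time: 18.2
tcp_pos: [0.5797, -0.0356, 0.0544]
orientation: [0.089, 1.563, 0.009]
ft_force: [-0.8, 0.3, -1.9]
finger_gap: 0.517
t 18.2 tcp [ 0.5797 -0.0356  0.0544] jaw yaw -0.0512 tilt [0.0086 0.0627] F [-0.84  0.34 -1.91] gap mm 45.5 q [-0.22  0.53  1.72  0.08  0.9  -0.22]
time: 18.4
tcp_pos: [0.5818, -0.0392, 0.0509]
orientation: [0.084, 1.559, 0.007]
ft_force: [-7.5, -7.1, 27.6]
finger_gap: 0.521
t 18.4 tcp [ 0.5818 -0.0392  0.0509] jaw yaw -0.0496 tilt [0.0126 0.0577] F [-7.48 -7.12 27.55] gap mm 45.8 q [-0.22  0.53  1.72  0.08  0.89 -0.22]
```

```bash
python3 -m handwheel '[[[0,-4,-4],0],[[0,-4,-4],0]]' 1; python3 lean.py 20; python3 lean2.py 20
```

```text
time: 18.6
tcp_pos: [0.5829, -0.048, 0.0472]
orientation: [0.084, 1.556, 0.007]
ft_force: [-9.5, 9.1, 38.6]
finger_gap: 0.512
t 18.6 tcp [ 0.5829 -0.048   0.0472] jaw yaw -0.05 tilt [0.0154 0.0577] F [-9.49  9.13 38.63] gap mm 45.1 q [-0.24  0.54  1.72  0.08  0.88 -0.24]
crop 174 149
scene 1613 z max 0.5158900458922888 zmin 0.019328077982928786
0.02 23 y92 -0.0103 y8 -0.0380 x92 0.6080 x8 0.5837
0.028 19 y92 -0.0104 y8 -0.0400 x92 0.6077 x8 0.5789
0.036 18 y92 -0.0105 y8 -0.0380 x92 0.6074 x8 0.5926
0.044 16 y92 -0.0108 y8 -0.0347 x92 0.6079 x8 0.5899
0.052 24 y92 -0.0111 y8 -0.0374 x92 0.6078 x8 0.5875
0.06 16 y92 -0.0110 y8 -0.0341 x92 0.6073 x8 0.5829
0.068 19 y92 -0.0108 y8 -0.0350 x92 0.6072 x8 0.5780
0.076 22 y92 -0.0106 y8 -0.0382 x92 0.6073 x8 0.5905
0.084 19 y92 -0.0111 y8 -0.0365 x92 0.6070 x8 0.5865
0.092 20 y92 -0.0110 y8 -0.0298 x92 0.6064 x8 0.5819
0.1 17 y92 -0.0116 y8 -0.0274 x92 0.6060 x8 0.5893
0.108 18 y92 -0.0123 y8 -0.0241 x92 0.6036 x8 0.5807
0.116 40 y92 -0.0140 y8 -0.0252 x92 0.5995 x8 0.5727
0.124 33 y92 -0.0206 y8 -0.0406 x92 0.5927 x8 0.5745
0.148 11 y92 -0.0288 y8 -0.0337 x92 0.5973 x8 0.5559
top 255 z max 0.5111005469669808 zmin 0.09468919106636416
```

View pics/l20.png

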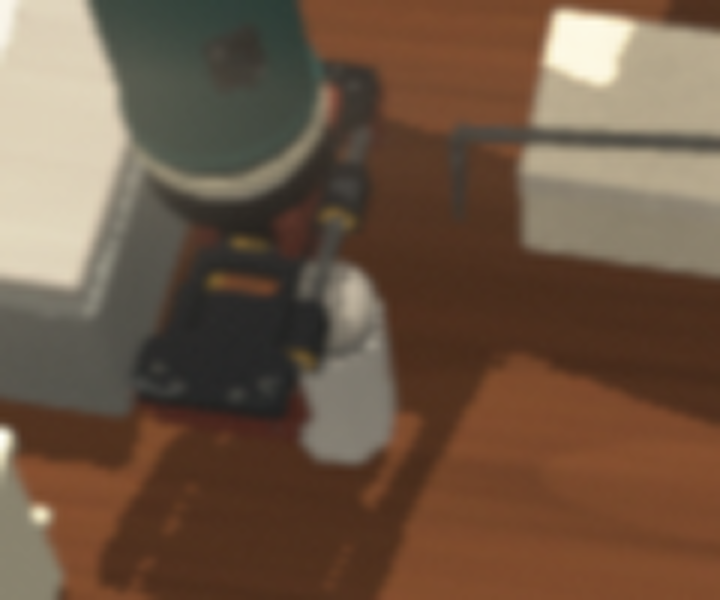

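```bash
python3 -m handwheel '[[[0,0,2],0],[[0,0,0],0]]' 1; python3 -c "
from h import *;tool()";python3 -m handwheel '[[[0,0,0],0],[[0,0,0],0],[[0,0,0],0],[[0,0,0],0],[[0,0,0],0]]' 0.1;  python3 lean.py 21; python3 lean2.py 21
```

```text
time: 18.9
tcp_pos: [0.5833, -0.0482, 0.0503]
orientation: [0.085, 1.554, 0.006]
ft_force: [-0.6, -0.2, -2.0]
finger_gap: 0.516
t 18.9 tcp [ 0.5833 -0.0482  0.0503] jaw yaw -0.0511 tilt [0.0172 0.0578] F [-0.57 -0.16 -1.99] gap mm 45.4 q [-0.24  0.54  1.72  0.08  0.88 -0.24]
time: 19.4
tcp_pos: [0.5829, -0.0484, 0.0488]
orientation: [0.085, 1.556, 0.006]
ft_force: [0.0, 0.2, -2.5]
finger_gap: 0.51
t 19.4 tcp [ 0.5829 -0.0484  0.0488] jaw yaw -0.051 tilt [0.0156 0.0579] F [ 0.02  0.17 -2.49] gap mm 44.9 q [-0.24  0.54  1.72  0.08  0.88 -0.24]
crop 173 149
scene 1613 z max 0.5197077386785381 zmin 0.019053475790106304
0.02 19 y92 -0.0111 y8 -0.0394 x92 0.6077 x8 0.5847
0.028 21 y92 -0.0122 y8 -0.0409 x92 0.6075 x8 0.5946
0.036 15 y92 -0.0112 y8 -0.0387 x92 0.6074 x8 0.5906
0.044 19 y92 -0.0111 y8 -0.0345 x92 0.6069 x8 0.5861
0.052 15 y92 -0.0113 y8 -0.0347 x92 0.6073 x8 0.5856
0.06 22 y92 -0.0113 y8 -0.0367 x92 0.6075 x8 0.5801
0.068 18 y92 -0.0111 y8 -0.0351 x92 0.6071 x8 0.5810
0.076 19 y92 -0.0117 y8 -0.0372 x92 0.6075 x8 0.5928
0.084 22 y92 -0.0121 y8 -0.0379 x92 0.6075 x8 0.5927
0.092 18 y92 -0.0112 y8 -0.0275 x92 0.6065 x8 0.5810
0.1 21 y92 -0.0115 y8 -0.0281 x92 0.6062 x8 0.5852
0.108 20 y92 -0.0123 y8 -0.0248 x92 0.6043 x8 0.5795
0.116 32 y92 -0.0147 y8 -0.0254 x92 0.6016 x8 0.5740
0.124 41 y92 -0.0196 y8 -0.0406 x92 0.5944 x8 0.5743
0.148 19 y92 -0.0276 y8 -0.0344 x92 0.5989 x8 0.5732
top 251 z max 0.5154735846973391 zmin 0.22567280239319915
```

View pics/l21.png

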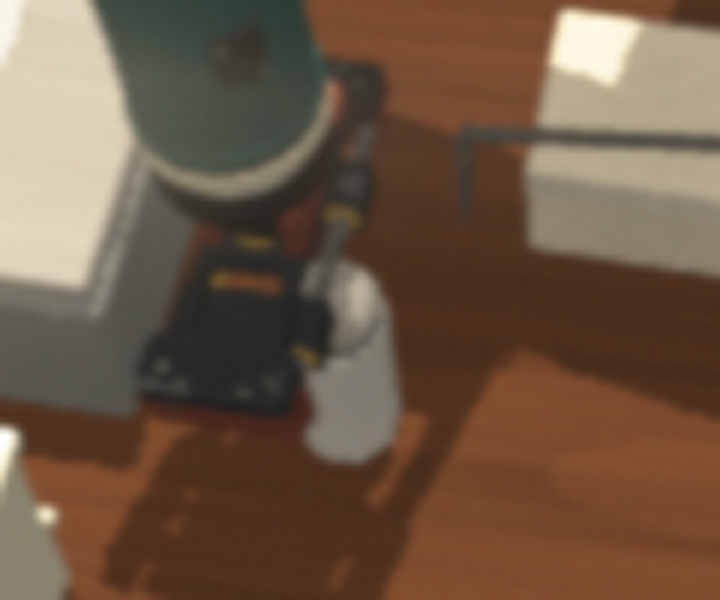

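```bash
python3 -m handwheel '[[[0,0,-2],0]]' 0.1; python3 -c "
from h import *;tool()";python3 -m handwheel '[[[0,0,0],0],[[0,0,0],0],[[0,0,0],0],[[0,0,0],0]]' -1;  python3 lean.py 22; python3 lean2.py 22
```

```text
time: 19.6
tcp_pos: [0.5832, -0.0485, 0.0472]
orientation: [0.085, 1.555, 0.006]
ft_force: [-4.1, 2.4, 24.5]
finger_gap: 0.511
t 19.6 tcp [ 0.5832 -0.0485  0.0472] jaw yaw -0.0511 tilt [0.0163 0.0578] F [-4.05  2.41 24.49] gap mm 45.0 q [-0.24  0.54  1.72  0.08  0.88 -0.24]
time: 20.0
tcp_pos: [0.5841, -0.0486, 0.0477]
orientation: [0.085, 1.553, 0.006]
ft_force: [0.5, -0.3, -0.5]
finger_gap: 0.834
t 20.0 tcp [ 0.5841 -0.0486  0.0477] jaw yaw -0.0512 tilt [0.0181 0.0575] F [ 0.45 -0.28 -0.51] gap mm 73.4 q [-0.24  0.54  1.72  0.08  0.88 -0.24]
crop 173 150
scene 1647 z max 0.517283943602785 zmin 0.01843053839591508
0.02 17 y92 -0.0113 y8 -0.0365 x92 0.6084 x8 0.5935
0.028 17 y92 -0.0113 y8 -0.0386 x92 0.6083 x8 0.5938
0.036 23 y92 -0.0113 y8 -0.0418 x92 0.6083 x8 0.5899
0.044 17 y92 -0.0113 y8 -0.0377 x92 0.6078 x8 0.5884
0.052 21 y92 -0.0113 y8 -0.0389 x92 0.6078 x8 0.5904
0.06 22 y92 -0.0111 y8 -0.0398 x92 0.6079 x8 0.5889
0.068 18 y92 -0.0107 y8 -0.0322 x92 0.6077 x8 0.5773
0.076 19 y92 -0.0115 y8 -0.0345 x92 0.6074 x8 0.5915
0.084 15 y92 -0.0112 y8 -0.0312 x92 0.6083 x8 0.5890
0.092 20 y92 -0.0109 y8 -0.0298 x92 0.6079 x8 0.5853
0.1 20 y92 -0.0114 y8 -0.0268 x92 0.6061 x8 0.5814
0.108 23 y92 -0.0121 y8 -0.0274 x92 0.6045 x8 0.5766
0.116 52 y92 -0.0152 y8 -0.0325 x92 0.6020 x8 0.5725
0.124 40 y92 -0.0222 y8 -0.0425 x92 0.5959 x8 0.5783
0.14 6 y92 -0.0281 y8 -0.0348 x92 0.6062 x8 0.5853
0.148 25 y92 -0.0277 y8 -0.0347 x92 0.6119 x8 0.5541
top 272 z max 0.5118432688972308 zmin 0.0955944927563263
```

View pics/l22.png

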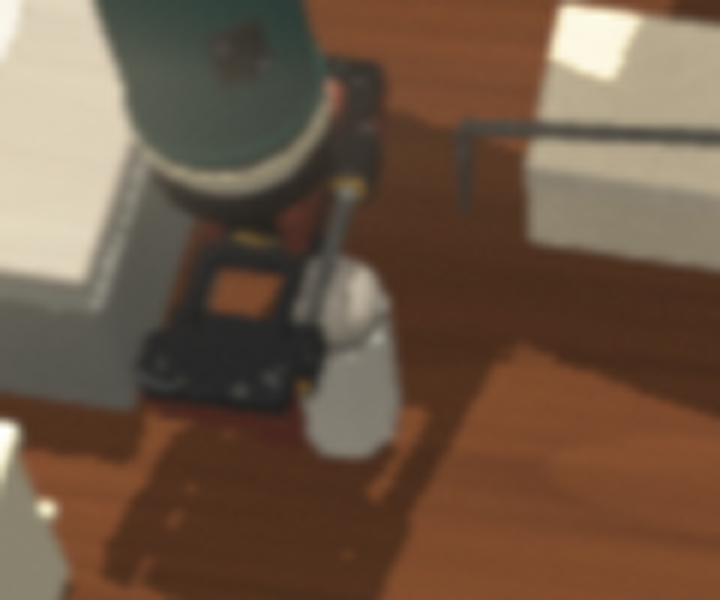

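```bash
python3 -m handwheel '[[[0,0,8],0],[[0,0,5],0],[[0,5,0],0],[[1,5,0],0],[[0,5,0],0],[[0,0,0],0]]' -1; python3 -c "
from h import *;tool()"
```

```text
time: 20.7
tcp_pos: [0.5854, -0.0321, 0.0623]
orientation: [0.086, 1.553, 0.006]
ft_force: [-0.4, -1.0, 0.2]
finger_gap: 0.997
t 20.7 tcp [ 0.5854 -0.0321  0.0623] jaw yaw -0.0515 tilt [0.0188 0.0576] F [-0.39 -1.05  0.19] gap mm 87.8 q [-0.21  0.52  1.71  0.08  0.91 -0.21]
```

```bash
python3 -m handwheel '[[[0,-1,-1],0],[[0,0,0],0],[[0,0,0],0],[[0,0,0],0],[[0,0,0],0],[[0,0,0],0],[[0,0,0],0],[[0,0,0],0]]' 1; python3 lean.py 23; python3 lean2.py 23
```

```text
time: 21.5
tcp_pos: [0.5847, -0.0331, 0.0605]
orientation: [0.086, 1.554, 0.006]
ft_force: [0.4, 0.9, 0.5]
finger_gap: 0.534
t 21.5 tcp [ 0.5847 -0.0331  0.0605] jaw yaw -0.0513 tilt [0.0172 0.0579] F [0.44 0.91 0.5 ] gap mm 47.0 q [-0.21  0.52  1.71  0.08  0.9  -0.21]
crop 178 148
scene 1458 z max 0.5315899248280264 zmin 0.017796943537939182
0.02 19 y92 -0.0109 y8 -0.0405 x92 0.6084 x8 0.5855
0.028 14 y92 -0.0111 y8 -0.0310 x92 0.6079 x8 0.5925
0.036 15 y92 -0.0109 y8 -0.0249 x92 0.6077 x8 0.5893
0.044 11 y92 -0.0109 y8 -0.0244 x92 0.6082 x8 0.5866
0.052 8 y92 -0.0110 y8 -0.0223 x92 0.6058 x8 0.5828
0.06 14 y92 -0.0109 y8 -0.0229 x92 0.6056 x8 0.5802
0.068 11 y92 -0.0105 y8 -0.0230 x92 0.6066 x8 0.5908
0.076 13 y92 -0.0105 y8 -0.0241 x92 0.6075 x8 0.5915
0.084 12 y92 -0.0108 y8 -0.0239 x92 0.6076 x8 0.5895
0.092 14 y92 -0.0108 y8 -0.0254 x92 0.6074 x8 0.5839
0.1 9 y92 -0.0112 y8 -0.0179 x92 0.6024 x8 0.5804
0.108 7 y92 -0.0116 y8 -0.0141 x92 0.5889 x8 0.5780
0.116 10 y92 -0.0144 y8 -0.0458 x92 0.5848 x8 0.5749
top 247 z max 0.5158241827943298 zmin 0.1636683590882237
```

View pics/l23.png

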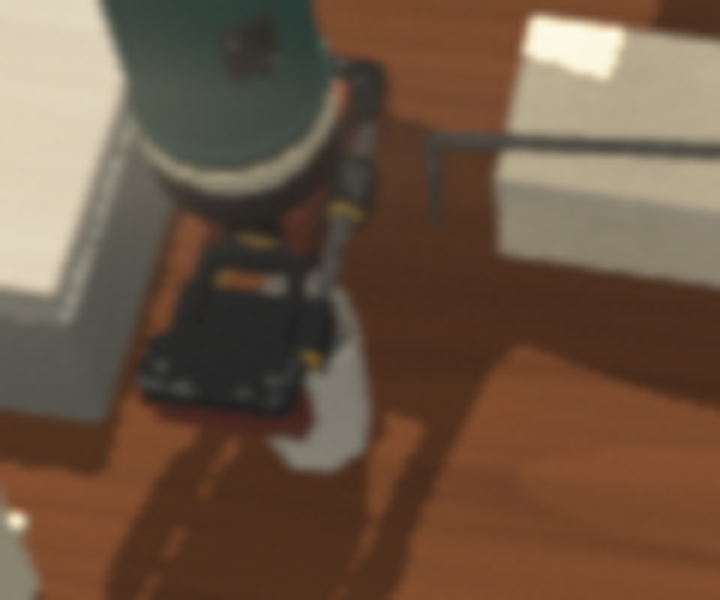

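```bash
python3 -m handwheel '[[[0,0,0],0],[[0,0,15],0],[[0,0,25],0],[[0,0,20],0],[[0,0,0],0]]' 1; python3 lean.py 24; python3 lean2.py 24 | grep -v '^top'
```

```text
time: 22.1
tcp_pos: [0.5826, -0.0329, 0.1202]
orientation: [0.086, 1.559, 0.006]
ft_force: [0.7, 1.2, -2.0]
finger_gap: 0.531
t 22.1 tcp [ 0.5826 -0.0329  0.1202] jaw yaw -0.051 tilt [0.0125 0.0584] F [ 0.69  1.16 -1.97] gap mm 46.7 q [-0.21  0.44  1.67  0.07  1.04 -0.2 ]
crop 177 136
scene 991 z max 0.5797262307433122 zmin 0.0648950160027352
0.06 7 y92 -0.0121 y8 -0.0348 x92 0.6052 x8 0.5872
0.068 18 y92 -0.0110 y8 -0.0401 x92 0.6059 x8 0.5838
0.076 25 y92 -0.0104 y8 -0.0413 x92 0.6062 x8 0.5884
0.084 20 y92 -0.0114 y8 -0.0404 x92 0.6064 x8 0.5925
0.092 23 y92 -0.0115 y8 -0.0424 x92 0.6060 x8 0.5922
0.1 18 y92 -0.0104 y8 -0.0299 x92 0.6063 x8 0.5827
0.108 11 y92 -0.0109 y8 -0.0227 x92 0.6049 x8 0.5890
0.116 15 y92 -0.0105 y8 -0.0235 x92 0.6054 x8 0.5762
0.124 14 y92 -0.0103 y8 -0.0231 x92 0.6046 x8 0.5890
0.132 14 y92 -0.0104 y8 -0.0201 x92 0.6029 x8 0.5851
0.14 18 y92 -0.0108 y8 -0.0235 x92 0.6063 x8 0.5805
0.148 12 y92 -0.0106 y8 -0.0238 x92 0.6063 x8 0.5772
0.156 18 y92 -0.0107 y8 -0.0248 x92 0.6057 x8 0.5839
```

Lifted and upright. Carry to the far half of the tray.

```bash
python3 -m handwheel '[[[-4,20,0],0],[[-4,35,0],0],[[-4,42,0],0],[[-4,42,0],0],[[-4,42,0],0],[[-4,42,0],0],[[-4,42,0],0],[[-4,42,0],0],[[-4,42,0],0],[[-4,30,0],0]]' 1; python3 -m handwheel '[[[0,15,0],0],[[0,0,0],0]]' 1; python3 -c "
from h import *;tool()"
```

```text
time: 23.2
tcp_pos: [0.5301, 0.3533, 0.1013]
orientation: [0.089, 1.582, -0.006]
ft_force: [-0.1, -0.8, -2.3]
finger_gap: 0.533
time: 23.4
tcp_pos: [0.5275, 0.3717, 0.098]
orientation: [0.084, 1.586, -0.003]
ft_force: [-0.3, -0.3, -1.5]
finger_gap: 0.53
t 23.4 tcp [0.5275 0.3717 0.098 ] jaw yaw -0.0551 tilt [-0.0146  0.0517] F [-0.27 -0.31 -1.46] gap mm 46.6 q [0.48 0.54 1.55 0.06 1.04 0.5 ]
```

```bash
python3 -m handwheel '[[[7,4,0],0],[[5,3,-4],0],[[0,0,-8],0],[[0,0,-5],0]]' 1; python3 lean.py 25; python3 -c "
from h import *
im=load('top','25')[0]; cv2.imwrite('pics/ct25.png',cv2.resize(im[140:260,90:290,::-1],None,fx=4,fy=4))"
```

```text
time: 23.8
tcp_pos: [0.5417, 0.3742, 0.0786]
orientation: [0.084, 1.587, -0.008]
ft_force: [0.6, 0.0, -1.5]
finger_gap: 0.534
t 23.8 tcp [0.5417 0.3742 0.0786] jaw yaw -0.0584 tilt [-0.0158  0.0489] F [ 0.64  0.02 -1.49] gap mm 47.0 q [0.47 0.58 1.53 0.06 1.03 0.5 ]
crop 328 149
```

View pics/l25.png

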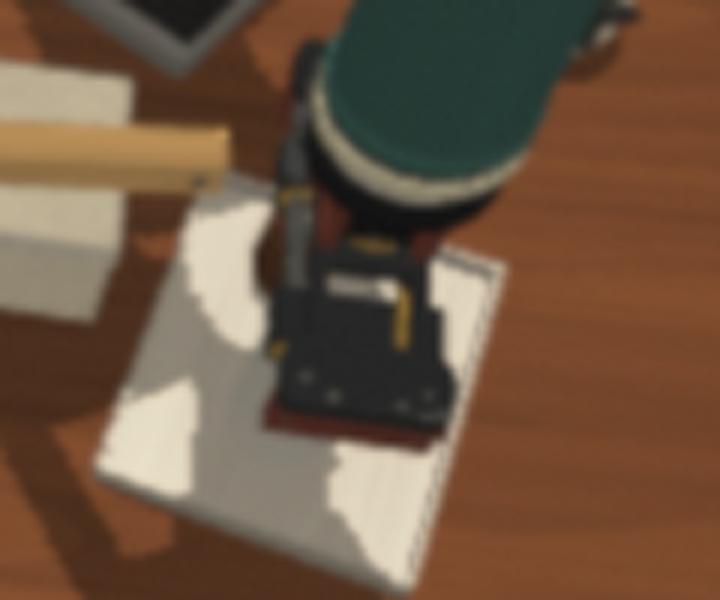

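View pics/ct25.png

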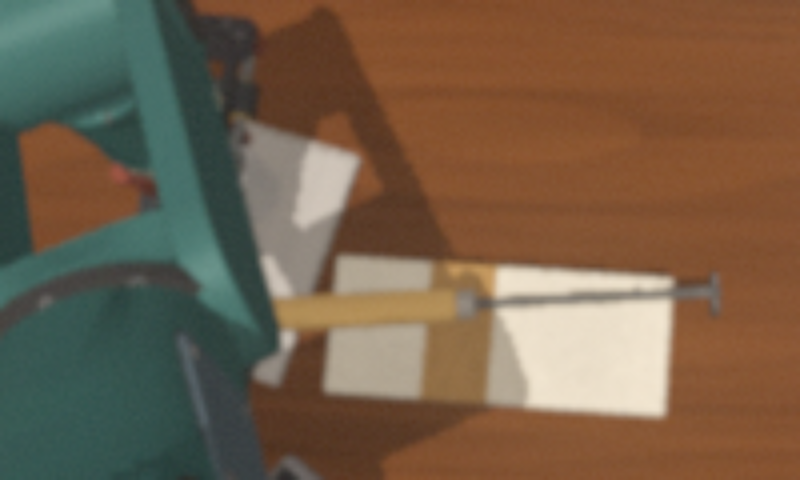

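```bash
python3 -m handwheel '[[[0,0,-7],0],[[0,0,-4],0]]' 1; python3 -c "
from h import *;tool()"; python3 -m handwheel '[[[0,0,-3],0]]' 1; python3 -c "
from h import *;tool()"
```

```text
time: 24.1
tcp_pos: [0.5415, 0.3734, 0.0671]
orientation: [0.085, 1.588, -0.009]
ft_force: [-0.1, -0.9, -2.0]
finger_gap: 0.536
t 24.1 tcp [0.5415 0.3734 0.0671] jaw yaw -0.0593 tilt [-0.0162  0.0488] F [-0.12 -0.91 -1.96] gap mm 47.2 q [0.47 0.59 1.54 0.06 1.   0.5 ]
time: 24.2
tcp_pos: [0.5413, 0.3733, 0.0639]
orientation: [0.085, 1.588, -0.009]
ft_force: [-7.2, 0.3, 18.3]
finger_gap: 0.535
t 24.2 tcp [0.5413 0.3733 0.0639] jaw yaw -0.0595 tilt [-0.0165  0.0488] F [-7.2   0.25 18.3 ] gap mm 47.1 q [0.47 0.6  1.54 0.06 1.   0.5 ]
```

```bash
python3 -m handwheel '[[[0,0,1],0],[[0,0,0],0],[[0,0,0],0],[[0,0,0],0],[[0,0,0],0]]' -0.41; python3 -c "
from h import *;tool()"; python3 -m handwheel '[[[0,0,5],0],[[0,0,15],0],[[0,0,30],0],[[0,0,40],0],[[0,0,30],0]]' -0.41; python3 lean.py 26
```

```text
time: 24.7
tcp_pos: [0.5422, 0.3741, 0.0661]
orientation: [0.086, 1.586, -0.008]
ft_force: [-0.0, 0.5, 0.1]
finger_gap: 0.704
t 24.7 tcp [0.5422 0.3741 0.0661] jaw yaw -0.0589 tilt [-0.0141  0.05  ] F [-0.03  0.51  0.11] gap mm 62.0 q [0.47 0.59 1.54 0.06 1.   0.5 ]
time: 25.2
tcp_pos: [0.5388, 0.3723, 0.1884]
orientation: [0.083, 1.593, -0.011]
ft_force: [0.2, -0.1, -0.1]
finger_gap: 0.706
t 25.2 tcp [0.5388 0.3723 0.1884] jaw yaw -0.0591 tilt [-0.0217  0.0459] F [ 0.25 -0.1  -0.12] gap mm 62.2 q [0.47 0.46 1.43 0.05 1.25 0.51]
crop 340 126
```

View pics/scene26.png

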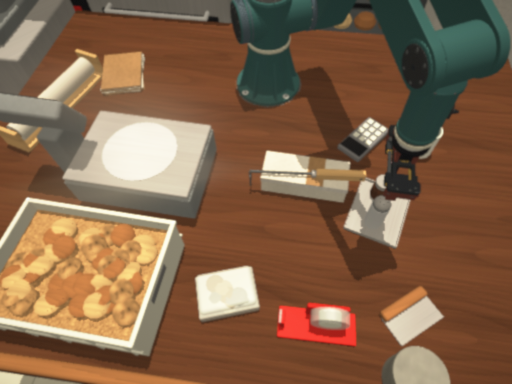

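Shaker stands on the tray at about (381, 203); hook on the carton. I'll move the arm clear (up, and away to the left and back) and check everything.

```bash
python3 -m handwheel '[[[0,0,40],0],[[-10,30,30],0],[[-20,40,0],0],[[-30,38,0],0],[[-30,38,0],0],[[-30,38,0],0],[[-30,30,0],0],[[0,0,0],0]]' -; python3 - <<'E'
from h import *
np.set_printoptions(suppress=True,precision=4)
tool(); snap('27')
for n in('top','scene'):
    im,d=load(n,'27'); X=cloud(n,d)
    c=im[130:270,90:290] if n=='top' else im[130:260,230:430]
    cv2.imwrite(f'pics/c{n}27.png',cv2.resize(c[:,:,::-1],None,fx=4,fy=4,interpolation=cv2.INTER_CUBIC))
    m=(abs(X[...,0]-.541)<.045)&(abs(X[...,1]-.375)<.045)&(X[...,2]>.02)&(X[...,2]<.2); q=X[m]
    print(n,'shaker',len(q),'min',q.min(0),'max',q.max(0))
    for z in (.03,.05,.07,.09): 
        k=q[abs(q[:,2]-z)<.008]
        if len(k)>3: print(z,len(k),'x',np.percentile(k[:,0],[5,95]),'y',np.percentile(k[:,1],[5,95]))
    t=q[q[:,2]>.118]; print('lid top',len(t),t.mean(0) if len(t) else '')
    m=(abs(X[...,0]-.441)<.05)&(abs(X[...,1]-.39)<.04)&(X[...,2]>.066)&(X[...,2]<.085); q=X[m]; print('jar cap',len(q),q.mean(0),(q.min(0)+q.max(0))/2)
    m=(X[...,2]>.085)&(X[...,2]<.11)&(X[...,0]>.40)&(X[...,0]<.48)&(X[...,1]>.0)&(X[...,1]<.36); q=X[m]; print('hook',len(q),q[:,1].min(),q[:,1].max(),np.median(q[:,2]),np.polyfit(q[:,1]-.25,q[:,0],1))
E
```

```text
time: 26.1
tcp_pos: [0.3854, 0.5922, 0.2675]
orientation: [0.092, 1.584, -0.011]
ft_force: [0.3, -0.8, -0.2]
finger_gap: 0.703
t 26.1 tcp [0.3854 0.5922 0.2675] jaw yaw -0.0649 tilt [-0.0123  0.0519] F [ 0.26 -0.83 -0.18] gap mm 61.9 q [0.87 0.46 1.23 0.04 1.42 0.93]
top shaker 326 min [0.5156 0.3501 0.02  ] max [0.5623 0.395  0.1309]
0.03 24 x [0.5161 0.5568] y [0.3529 0.3759]
0.05 23 x [0.5159 0.5443] y [0.3531 0.376 ]
0.07 27 x [0.5162 0.5574] y [0.3531 0.3764]
0.09 18 x [0.516  0.5469] y [0.352  0.3783]
lid top 137 [0.5381 0.3721 0.1233]
jar cap 215 [0.4424 0.3919 0.0752] [0.4423 0.3929 0.0738]
hook 561 0.010531729099358948 0.33727552799250454 0.09465195608326193 [-0.0822  0.444 ]
scene shaker 545 min [0.5206 0.3503 0.02  ] max [0.5645 0.3966 0.1281]
0.03 53 x [0.5393 0.5634] y [0.3514 0.3919]
0.05 60 x [0.539  0.5632] y [0.3512 0.3925]
0.07 60 x [0.5359 0.563 ] y [0.3512 0.3905]
0.09 68 x [0.5381 0.5631] y [0.3511 0.3904]
lid top 153 [0.5427 0.3725 0.1231]
jar cap 213 [0.4465 0.3922 0.0743] [0.445  0.3933 0.073 ]
hook 561 0.008652894671846545 0.33724013856773527 0.09453377611593172 [-0.071   0.4484]
```

View pics/cscene27.png

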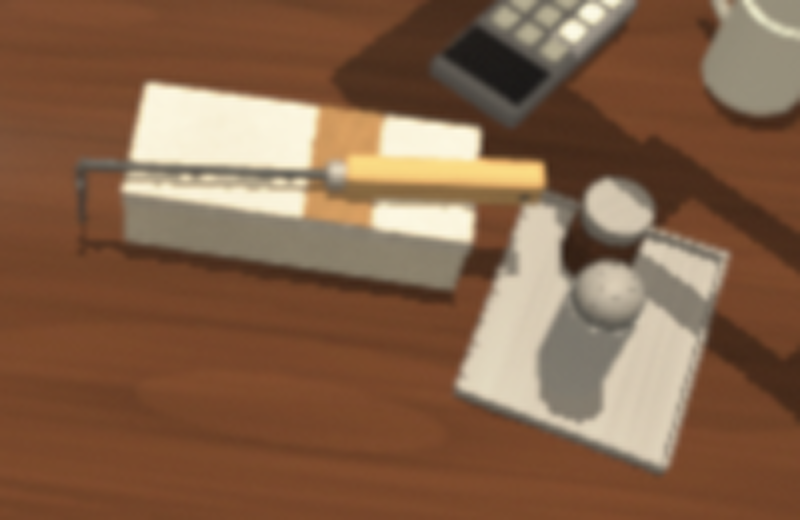

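View pics/ctop27.png

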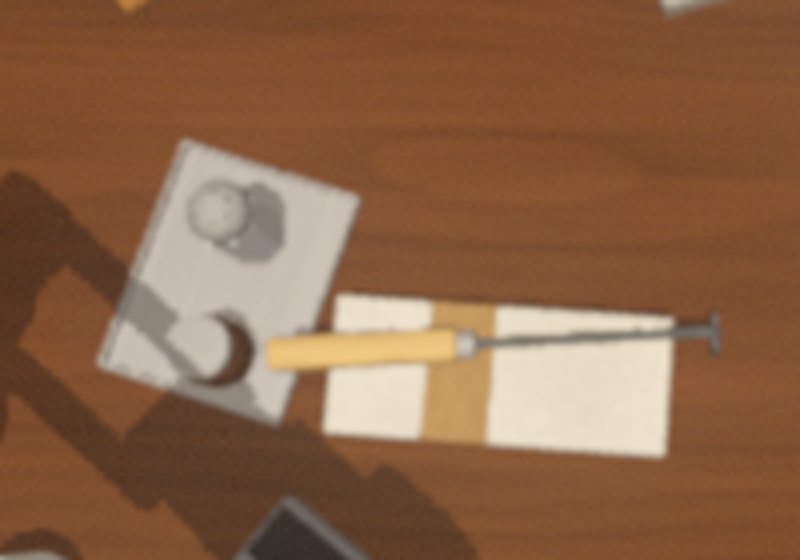

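```bash
python3 -c "
from rig import r; print(r.job_done())"
```

```text
the job is handed in; nothing more can be done
None
```

The job is handed in at about 26 s of the 70 s allowed. The shaker stands upright on the tray and the hook is back on the carton. No verdict was reported, so the checks below are my own camera measurements.

**What I did:**
1. I lowered the hook's blade into the gap behind the shaker's base and drew it out along the gap. Its middle ended about 285 mm in the scale's y (242 mm needed).
2. I laid the hook back on the carton, about 12 mm further right than before to stay clear of the jar.
3. I gripped the shaker only once it was out. Since the tool can only turn about the vertical, I tipped the shaker up in the grip by pushing its base against the scale's left-hand wall.
4. I pressed it flat on the counter, let go and gripped it again in the middle. Then I set it on the farther half of the tray.

**Last checks, with the arm away from everything:**
- **Shaker:** its sides are vertical in both views and the lid top is about 0.127 m high. It stands about 45 mm (x) and 4 mm (y) from the tray centre.
- **Hook:** the handle lies flat with its top at 0.095 m, so its origin is about 0.082 m high. It is about 0.11 m from the carton centre.
- **Jar:** upright, and within about 4 mm of its first measured place, which is within the measuring error.

**What did not go as planned:**
- While the shaker was tipping up it slid in the grip, ending 11–14 mm off centre.
- The tool leaned about 3.5° after that and stayed leaning.
- The shaker was still about 11° off upright when it left the wall; pressing it on the counter straightened it.

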